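# Blow the dust off the robot-arm parts

### The arm

A 6-joint arm with a two-finger parallel gripper is mounted at the origin on the work surface. World frame = base frame: x ahead of the robot, y to its left, z up, the work surface at z = 0. Lengths are in mm, angles in degrees, forces in N, time in s.
With the tool pointing down it reaches from about 275 to 1000 mm from the base axis. Payload 8.4 kg.
Tool frame: the origin (TCP) lies midway between the tips of the shut fingers; the grasp point (between the pads) lies 19 mm behind it; z points along the fingers, y is the direction in which the jaws open and shut (so a half turn about z gives the same grasp; the last joint's range is limited). The gripper opens to 85 mm and grips with 20 to 120 N. Pads are 22 mm wide; open, the fingers measure 114 mm over their backs; the gripper's body (76 mm by 85 mm) begins 54 mm behind the grasp point. The pads swing forward as they close: fully open they stand 13 mm farther back than shut.
Start: joints at [76.238, 20.225, 93.587, -0, 66.188, -0.138], TCP at [147.227, 607.414, 231.281] pointing down, gripper open.
Joint ranges: [-150.9, 150.9], [-52.94, 120.26], [3.33, 152.33], [-74.26, 254.26], [0, 154.13], [-172.89, 172.89]. Speed limits (degrees/s): [127.2, 127.2, 159.86, 180, 180, 180].

### API

Orientations are given as [roll, pitch, yaw] about the fixed x, y, z axes, in that order (R = Rz(yaw) Ry(pitch) Rx(roll)).
In Python, from plant import observe, camera, hand_in, outline_of gives the robot as it stands.
- The arm moves only by the tool carry_out, never from a script. Its argument "deltas" is one flat list of numbers, 6 for each row, row after row: the shift along the tool's x, y, z in cm, then the turn, a rotation vector about the tool's x, y, z in rad. In form: [dx, dy, dz, rx, ry, rz, dx, dy, dz, rx, ry, rz, ...]. A call has 1 to 5 rows; each row shifts and turns the pose as measured when the row begins, along the tool's axes as they then stand; what a row does not reach is not made up. A row lasts 1/8 s, in which the tool goes at most 62.5 mm and 10.7 degrees, less where a joint would pass 70% of its speed; a pose out of reach is approached as far as the arm can. A call with a gripper value outside its range is refused whole. "gripper" is the opening, from 0 (shut) to 1 (fully open), set as the call begins (left out, the last holds). The fingers move at their own pace and stop on an object; "newtons" is the grip in N (left out, the last holds). Time passes only in rows, so rows that do not move let the fingers close. It gives the time, the measured TCP pose, the force and the opening at its end, in the units of the state.
- observe(): the state, without advancing time (a new reading comes with each control period).
- camera(name): name is "side" or "top" or "wrist"; returns a dict with "frame" (420x560x3 uint8, blue, green, red), "z_map" (420x560 float32, mm along the optical axis (not along the pixel's ray), 0 where there is no reading), "intrinsics" (3x3 intrinsics, pixels), "rvec" (rotation vector, rad) and "tvec" (3), from world to camera coordinates, as OpenCV has them. Camera axes: x right, y down, z forward; pixel columns grow to the right and rows downward; lengths in mm; the calibration is good to about 2 mm. A picture is of the moment at which its call begins.
- hand_in(): hands the job in, once; it reports no verdict.
Trained networks look in a picture, given as the dict that the camera call returned (one of the last four; its "shot" number tells which), for a name from the list of things; names that differ only in an ending like _2 or _b are one class to them, and where a whole thing is asked for, a point or a joint stands for the part that bears it (a point fixed in the world has none). Each returns a list of dicts, best first, with "p" (0 to 1); they miss things now and then, are a little off and sometimes report something else, mostly with a low value. They report only what shows in the picture. A call takes as long as a camera call. They do not tell look-alikes from the thing itself.
- outline_of(label, picture): "region" (420x560 bool, what is visible of it) and "extent" ([centre column, centre row, width, height] in pixels, round what is visible of it).
The state is a dict: "clock": time; "joints": joint angles; "joint_vel": joint speeds; "tau": joint torques, N m; "tcp_pos": TCP position; "tcp_rot": TCP orientation; "wrist_force": force on the tool from outside, world axes, zero at the start; "torque": the same for the moment, N m; "opening": opening from 0.0 (shut) to 1.0 (fully open).
Only numpy, scipy, OpenCV 4.12 (cv2) and the standard library are available. Lean on these libraries where they do the work, as an engineer would, in place of code of your own. Each camera call takes 0.05 s, during which the arm holds its last target.

### The job

Lay all the loose yellow robot-arm parts flat and side by side in the steel blow-off tray, and turn only the outer ring of the regulator from shut to the long mark, leaving the inner knob as it is. Then squeeze the blow gun's trigger to its pressure point and hold it there for a second, squeeze on past it well into the second stage and hold that for a good second, let go, and turn the outer ring back to shut while the parts are still in the blow-off tray. Finally lay the parts flat and side by side in the grey clean tray, leaving the other things on the bench alone.

Things in the scene. Friction and masses are not known exactly. Their poses are not given: they have to be found in the camera images.
- station: Fixed blow-off station: open steel grate tray, blow gun beyond its far (+x) long side. Origin: tray centre at bench level, z up. Tray: floor top 5 mm above the bench, inner space 135 mm (x) by 225 mm (y), rim 5 mm thick with its top 16 mm above the bench. Three parts fit side by side, their length along x, at y = -66, 0 and +66 mm. The gun's barrel (top 64 mm above the bench) points at the tray.
- grip_back (a point): Centre of the rear (+x) face of the gun's upright grip, 105 mm above the bench, at x = 154 mm of the station; axes as the station's. The grip is a black block 28 mm (x) by 30 mm (y), 56 to 140 mm above the bench; the flat metal trigger stands at its -x side, towards the tray. One finger goes behind here, the other in front of the trigger, both from above.
- trigger_face (a point): Centre of the trigger's front face (towards the tray), 105 mm above the bench; moves with the trigger. Trigger: 22 mm wide (y), 12 mm thick, from 80 to 130 mm above the bench. Untouched, this face is 58 mm in front of the grip's rear face; at the pressure point 48 mm; fully squeezed 40 mm. Axes as the station's.
- trigger (a joint): First-stage travel of the trigger towards the grip, m: 0 released, 0.010 at the pressure point. Spring, 2 to 4.5 N. It springs back when let go.
- second_stage (a joint): Second-stage travel, m: 0 up to the pressure point, 0.008 fully squeezed. The trigger stops hard at the pressure point until about 10 N, then goes on through the second stage at 10 to 13.5 N. Springs back when let go. Opening for full blow needs 5 mm or more.
- indicator (a point): Small white pip in a slot on top of the grip (top 150 mm above the bench); it slides away from the tray with the second stage.
- regulator: Fixed air pressure regulator: a grey box 96 x 96 x 35 mm with two concentric controls on its top. Origin: centre of its underside, z up, front -x. White marks on its top round the controls: the first short mark is shut, the single long wide mark is the working pressure, 1.2 rad clockwise from it.
- ring_grip (a point): On the common vertical axis, 76 mm above the bench, the height to grip the outer ring: knurled black ring 50 mm in diameter, from 56 to 90 mm above the bench (below it is a 42 mm thick neck), with a white pointer line on its top and side.
- outer_ring (a joint): Turn of the outer ring, rad, growing clockwise seen from above: 0 at the shut stop, 1.2 with its pointer line at the long mark, stop at 2.0. Stays where it is left (friction 0.06 N m).
- inner_knob (a joint): Turn of the small inner knob, rad, clockwise from above. It turns separately, very easily, and must be left as it is.
- inner_pointer (a point): Rim of the inner knob's pointer, 11 mm off the axis. The inner knob is metal, 23 mm in diameter, standing above the ring from 91 to 107 mm above the bench.
- clean_tray: Fixed grey plastic tray for clean parts, at the robot's right. Origin: its centre at bench level, z up. Same sizes as the station's tray: floor top 5 mm above the bench, inner space 135 mm (x) by 225 mm (y), rim 5 mm thick with its top 16 mm above the bench. Its y axis is the long way; parts fit as in the station's tray, at y = -66, 0 and +66 mm, their length along x.
- gearmotor: Gearmotor: yellow block 64 x 40 x 36 mm (length, width, height) with a steel motor can 32 mm thick sticking out 26 mm at +x and a 12 mm shaft 16 mm at -x; about 0.2 kg. It lies loose on the bench at the robot's left at the start; it may be absent. Origin: centre of its underside; x along its length, z up.
- link: Robot-arm link: yellow bar with round ends, 108 mm long, 36 mm high, 32 mm wide in the middle 40 mm (ends 36 mm wide); about 0.15 kg. It lies loose on the bench at the robot's left at the start; it may be absent. Origin: centre of its underside; x along its length, z up.
- sensor: Sensor housing: yellow block 76 x 44 x 34 mm with a low round lens on top (6 mm higher); about 0.14 kg. It lies loose on the bench at the robot's left at the start; it may be absent. Origin: centre of its underside; x along its length, z up.
- channel: Yellow U-shaped channel bracket, 92 x 36 x 38 mm, open upwards, walls 6 mm; about 0.13 kg. It lies loose on the bench at the robot's left at the start; it may be absent. Origin: centre of its underside; x along its length, z up.
- meter: Bystander: black handheld meter 75 x 80 x 51 mm lying on the bench; leave alone. Origin: centre of its underside.
- driver: Bystander: screwdriver on the bench; leave alone.
- spool: Bystander: grey wire spool body 66 mm in diameter, 40 mm high; leave alone. Origin: centre of its underside.
Not all that is in view belongs to the job. Several things have the shape of the regulator; the one meant has the colours described above.

How it is judged (in metres and radians):
On the way, in this order (a step that is already met when the one before it is completed fails the run):
1. all parts lie flat in the blow-off tray, the outer ring is at the long mark and the trigger is untouched (x of gearmotor in the frame of station between -0.05 and 0.05 m and y of gearmotor in the frame of station between -0.092 and 0.092 m and z of each of gearmotor, link, sensor, channel in the frame of station above 0 m and angle between gearmotor's own x axis and vertical between 1.4908 and 1.6508 rad and (z of gearmotor in the frame of station below 0.03 m or (angle between gearmotor's own z axis and vertical above 3 rad and z of gearmotor in the frame of station below 0.05 m)) and x of link in the frame of station between -0.05 and 0.05 m and y of link in the frame of station between -0.092 and 0.092 m and angle between link's own x axis and vertical between 1.4908 and 1.6508 rad and (z of link in the frame of station below 0.03 m or (angle between link's own z axis and vertical above 3 rad and z of link in the frame of station below 0.05 m)) and x of sensor in the frame of station between -0.05 and 0.05 m and y of sensor in the frame of station between -0.092 and 0.092 m and angle between sensor's own x axis and vertical between 1.4908 and 1.6508 rad and (z of sensor in the frame of station below 0.03 m or (angle between sensor's own z axis and vertical above 3 rad and z of sensor in the frame of station below 0.05 m)) and x of channel in the frame of station between -0.05 and 0.05 m and y of channel in the frame of station between -0.092 and 0.092 m and angle between channel's own x axis and vertical between 1.4908 and 1.6508 rad and (z of channel in the frame of station below 0.03 m or (angle between channel's own z axis and vertical above 3 rad and z of channel in the frame of station below 0.05 m)) and value of joint outer_ring between 1 and 1.4 rad and value of joint trigger below 0.002 m and value of joint second_stage below 0.001 m), for 0.2 s.
2. trigger held at its pressure point, second stage still shut (x of gearmotor in the frame of station between -0.05 and 0.05 m and y of gearmotor in the frame of station between -0.092 and 0.092 m and z of each of gearmotor, link, sensor, channel in the frame of station above 0 m and angle between gearmotor's own x axis and vertical between 1.4908 and 1.6508 rad and (z of gearmotor in the frame of station below 0.03 m or (angle between gearmotor's own z axis and vertical above 3 rad and z of gearmotor in the frame of station below 0.05 m)) and x of link in the frame of station between -0.05 and 0.05 m and y of link in the frame of station between -0.092 and 0.092 m and angle between link's own x axis and vertical between 1.4908 and 1.6508 rad and (z of link in the frame of station below 0.03 m or (angle between link's own z axis and vertical above 3 rad and z of link in the frame of station below 0.05 m)) and x of sensor in the frame of station between -0.05 and 0.05 m and y of sensor in the frame of station between -0.092 and 0.092 m and angle between sensor's own x axis and vertical between 1.4908 and 1.6508 rad and (z of sensor in the frame of station below 0.03 m or (angle between sensor's own z axis and vertical above 3 rad and z of sensor in the frame of station below 0.05 m)) and x of channel in the frame of station between -0.05 and 0.05 m and y of channel in the frame of station between -0.092 and 0.092 m and angle between channel's own x axis and vertical between 1.4908 and 1.6508 rad and (z of channel in the frame of station below 0.03 m or (angle between channel's own z axis and vertical above 3 rad and z of channel in the frame of station below 0.05 m)) and value of joint outer_ring between 1 and 1.4 rad and value of joint trigger above 0.007 m and value of joint second_stage below 0.0025 m), for 0.5 s.
3. trigger held well into the second stage (x of gearmotor in the frame of station between -0.05 and 0.05 m and y of gearmotor in the frame of station between -0.092 and 0.092 m and z of each of gearmotor, link, sensor, channel in the frame of station above 0 m and angle between gearmotor's own x axis and vertical between 1.4908 and 1.6508 rad and (z of gearmotor in the frame of station below 0.03 m or (angle between gearmotor's own z axis and vertical above 3 rad and z of gearmotor in the frame of station below 0.05 m)) and x of link in the frame of station between -0.05 and 0.05 m and y of link in the frame of station between -0.092 and 0.092 m and angle between link's own x axis and vertical between 1.4908 and 1.6508 rad and (z of link in the frame of station below 0.03 m or (angle between link's own z axis and vertical above 3 rad and z of link in the frame of station below 0.05 m)) and x of sensor in the frame of station between -0.05 and 0.05 m and y of sensor in the frame of station between -0.092 and 0.092 m and angle between sensor's own x axis and vertical between 1.4908 and 1.6508 rad and (z of sensor in the frame of station below 0.03 m or (angle between sensor's own z axis and vertical above 3 rad and z of sensor in the frame of station below 0.05 m)) and x of channel in the frame of station between -0.05 and 0.05 m and y of channel in the frame of station between -0.092 and 0.092 m and angle between channel's own x axis and vertical between 1.4908 and 1.6508 rad and (z of channel in the frame of station below 0.03 m or (angle between channel's own z axis and vertical above 3 rad and z of channel in the frame of station below 0.05 m)) and value of joint outer_ring between 1 and 1.4 rad and value of joint second_stage above 0.005 m), for 0.8 s.
4. trigger let go and the outer ring turned back to shut, parts still in the blow-off tray (x of gearmotor in the frame of station between -0.05 and 0.05 m and y of gearmotor in the frame of station between -0.092 and 0.092 m and z of each of gearmotor, link, sensor, channel in the frame of station above 0 m and angle between gearmotor's own x axis and vertical between 1.4908 and 1.6508 rad and (z of gearmotor in the frame of station below 0.03 m or (angle between gearmotor's own z axis and vertical above 3 rad and z of gearmotor in the frame of station below 0.05 m)) and x of link in the frame of station between -0.05 and 0.05 m and y of link in the frame of station between -0.092 and 0.092 m and angle between link's own x axis and vertical between 1.4908 and 1.6508 rad and (z of link in the frame of station below 0.03 m or (angle between link's own z axis and vertical above 3 rad and z of link in the frame of station below 0.05 m)) and x of sensor in the frame of station between -0.05 and 0.05 m and y of sensor in the frame of station between -0.092 and 0.092 m and angle between sensor's own x axis and vertical between 1.4908 and 1.6508 rad and (z of sensor in the frame of station below 0.03 m or (angle between sensor's own z axis and vertical above 3 rad and z of sensor in the frame of station below 0.05 m)) and x of channel in the frame of station between -0.05 and 0.05 m and y of channel in the frame of station between -0.092 and 0.092 m and angle between channel's own x axis and vertical between 1.4908 and 1.6508 rad and (z of channel in the frame of station below 0.03 m or (angle between channel's own z axis and vertical above 3 rad and z of channel in the frame of station below 0.05 m)) and value of joint outer_ring below 0.15 rad and value of joint trigger below 0.002 m and value of joint second_stage below 0.001 m), for 0.2 s.
At the end, for the whole second after the job is handed in: Every part present lies flat on a long face (its length level within 0.08 rad), at rest on the floor of the clean tray, not stacked, its origin within 50 mm (x) and 92 mm (y) of the tray's centre; the outer ring is shut (within 0.15 rad); the trigger is released (x of gearmotor in the frame of clean_tray between -0.05 and 0.05 m and y of gearmotor in the frame of clean_tray between -0.092 and 0.092 m and z of each of gearmotor, link, sensor, channel in the frame of clean_tray above 0 m and angle between gearmotor's own x axis and vertical between 1.4908 and 1.6508 rad and (z of gearmotor in the frame of clean_tray below 0.03 m or (angle between gearmotor's own z axis and vertical above 3 rad and z of gearmotor in the frame of clean_tray below 0.05 m)) and linear speed of each of gearmotor, link, sensor, channel below 0.02 m/s and x of link in the frame of clean_tray between -0.05 and 0.05 m and y of link in the frame of clean_tray between -0.092 and 0.092 m and angle between link's own x axis and vertical between 1.4908 and 1.6508 rad and (z of link in the frame of clean_tray below 0.03 m or (angle between link's own z axis and vertical above 3 rad and z of link in the frame of clean_tray below 0.05 m)) and x of sensor in the frame of clean_tray between -0.05 and 0.05 m and y of sensor in the frame of clean_tray between -0.092 and 0.092 m and angle between sensor's own x axis and vertical between 1.4908 and 1.6508 rad and (z of sensor in the frame of clean_tray below 0.03 m or (angle between sensor's own z axis and vertical above 3 rad and z of sensor in the frame of clean_tray below 0.05 m)) and x of channel in the frame of clean_tray between -0.05 and 0.05 m and y of channel in the frame of clean_tray between -0.092 and 0.092 m and angle between channel's own x axis and vertical between 1.4908 and 1.6508 rad and (z of channel in the frame of clean_tray below 0.03 m or (angle between channel's own z axis and vertical above 3 rad and z of channel in the frame of clean_tray below 0.05 m)) and value of joint outer_ring below 0.15 rad and value of joint trigger below 0.002 m and value of joint second_stage below 0.001 m); the robot touches nothing.
It fails at once if the inner knob is turned (over about 0.25 rad) (distance of inner_pointer from where it was at the start of the episode above 0.0028 m).
It fails at once if the meter is disturbed (moved over 30 mm) (distance of meter from where it was at the start of the episode above 0.03 m).
It fails at once if the driver is disturbed (moved over 30 mm) (distance of driver from where it was at the start of the episode above 0.03 m).
It fails at once if the spool is disturbed (moved over 30 mm) (distance of spool from where it was at the start of the episode above 0.03 m).
Of gearmotor, link, sensor, channel only 2 to 3 are there at a start; the rules pass over those that are not, and their reading is None.
At some moment in a run one of gearmotor, link, sensor, channel may be knocked a few centimetres aside while the robot is not near it.
Once in a run the grip may slacken for a moment while it holds something.
It also fails if it takes over 210 s, if anything falls off the work surface, if the arm or the gripper's body presses on something with over 40 N, if the wrist force passes 120 N, or if a joint passes its speed limit or range.

## Working session

There is one attempt and no reset: what is moved stays moved. The work goes in short steps, Python scripts to look and compute and a tool call to move; the robot and the scene stay as the last step left them, time stands still between calls to the robot, and variables do not carry over. Pictures are saved under pics/ and viewed, and the job is handed in when it is done.

Besides the shell and the picture viewer there is one more tool, called after "Request:" by a JSON object that holds its "fn" and its "kwargs", one argument or row to a line. carry_out: Moves the arm, as the interface text tells. Its arguments: {"type":"object","properties":{"deltas":{"type":"array"},"gripper":{"type":"number"},"newtons":{"type":"number"}},"required":["deltas"]}

```bash
mkdir -p pics; ls; cat > h.py <<'E'
import numpy as np, cv2, sys
from plant import observe, camera, outline_of
from scipy.spatial.transform import Rotation as R
def save(p,name,crop=None,s=1):
    f=p['frame']
    if crop: x0,y0,x1,y1=crop; f=f[y0:y1,x0:x1]
    if s!=1: f=cv2.resize(f,None,fx=s,fy=s,interpolation=cv2.INTER_CUBIC)
    cv2.imwrite('pics/'+name+'.png',f)
def cloud(p):
    z=p['z_map'];K=p['intrinsics'];v,u=np.mgrid[:z.shape[0],:z.shape[1]]
    c=np.stack([(u-K[0,2])/K[0,0]*z,(v-K[1,2])/K[1,1]*z,z],-1)
    Rm=cv2.Rodrigues(np.array(p['rvec'],float))[0];t=np.array(p['tvec'],float).ravel()
    w=(c-t)@Rm
    w[z<=0]=np.nan
    return w
def proj(p,X):
    return cv2.projectPoints(np.array(X,float).reshape(-1,3),np.array(p['rvec'],float),np.array(p['tvec'],float),p['intrinsics'],None)[0].reshape(-1,2)
E
python3 - <<'E'
from h import *
import pickle
print(observe())
for n in ['side','top','wrist']:
    p=camera(n); save(p,n+'0'); pickle.dump(p,open(n+'0.pkl','wb')); print(n,p['shot'],np.array(p['tvec']).ravel(),np.array(p['rvec']).ravel(),p['intrinsics'][0])
    for l in ['station','regulator','clean_tray','gearmotor','link','sensor','channel','meter','driver','spool']:
        r=outline_of(l,p)
        print(l,[(round(float(a['p']),2),[int(q) for q in a['extent']]) for a in r])
E
```

```text
pics
{'clock': 0.0, 'joints': array([ 7.62372671e+01,  2.02627142e+01,  9.36306728e+01,  2.27391575e-03,
        6.61874455e+01, -1.37868043e-01]), 'joint_vel': array([-0.00135799, -0.08565325, -0.05225598,  0.1301043 , -0.06941871,
        0.03211477]), 'tau': array([-9.55306677e-04, -6.05265069e+01, -3.42051423e+01,  6.26706128e-05,
        9.62354417e-03, -2.30147157e-05]), 'tcp_pos': array([147.10255407, 606.93782121, 230.54727599]), 'tcp_rot': array([-1.79919173e+02, -2.27353977e-03,  1.66374214e+02]), 'wrist_force': array([ 0.56599247,  0.04617707, -0.08537924]), 'torque': array([-0.00035026,  0.06381077,  0.0041624 ]), 'opening': 1.0003404952075896}
side 1 [-404.39391073  434.88812123  821.18447305] [ 2.34436305 -0.80862691  0.30149433] [439.12285791   0.         281.42086505]
station [(0.68, [288, 199, 19, 22]), (0.65, [289, 280, 122, 129])]
regulator [(0.85, [287, 210, 52, 49]), (0.73, [344, 193, 50, 47]), (0.61, [289, 164, 45, 46])]
clean_tray [(0.66, [375, 370, 134, 99])]
gearmotor [(0.84, [235, 203, 38, 27])]
link [(0.62, [198, 235, 43, 34])]
sensor []
channel [(0.74, [21
[... 458 characters left out ...]
, [417, 240, 92, 59])]
gearmotor [(0.62, [213, 230, 17, 40])]
link [(0.95, [227, 274, 17, 41])]
sensor []
channel [(0.72, [174, 229, 29, 33]), (0.63, [317, 223, 91, 97]), (0.24, [255, 190, 26, 26])]
meter [(0.98, [369, 192, 35, 37]), (0.29, [225, 275, 14, 41])]
driver [(0.88, [127, 269, 28, 44]), (0.42, [253, 191, 37, 40]), (0.32, [418, 171, 31, 28])]
spool [(0.63, [419, 170, 28, 24])]
wrist 3 [-623.43341513  -38.29565446  379.99135031] [-2.27620424 -1.79231902 -0.26731198] [328.21515567   0.         280.59212851]
station []
regulator [(0.4, [81, 408, 27, 23])]
clean_tray []
gearmotor []
link [(0.7, [79, 408, 26, 22])]
sensor [(0.53, [81, 408, 25, 22])]
channel []
meter []
driver []
spool []
```

View pics/top0.png

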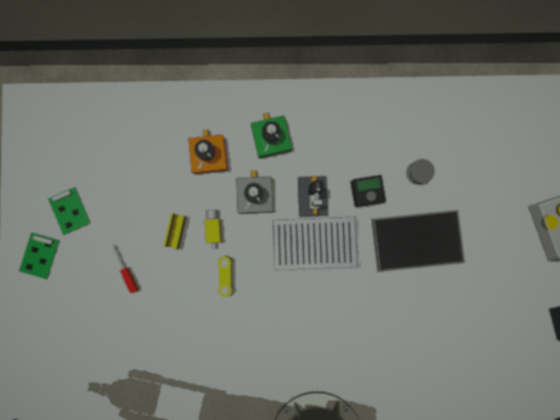

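View pics/side0.png

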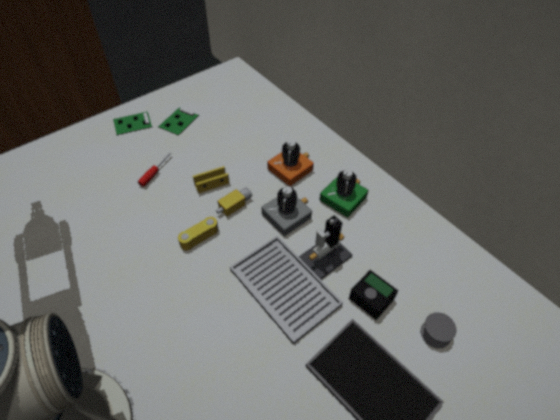

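View pics/wrist0.png

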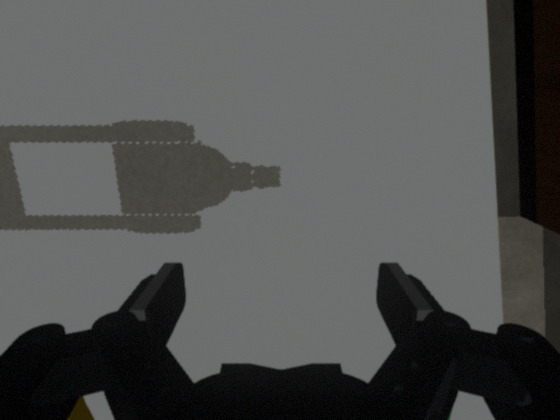

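```bash
python3 - <<'E'
from h import *
import pickle
p=pickle.load(open('top0.pkl','rb')); save(p,'topc',(150,100,350,300),3)
E
```

```text
(no output)
```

View pics/topc.png

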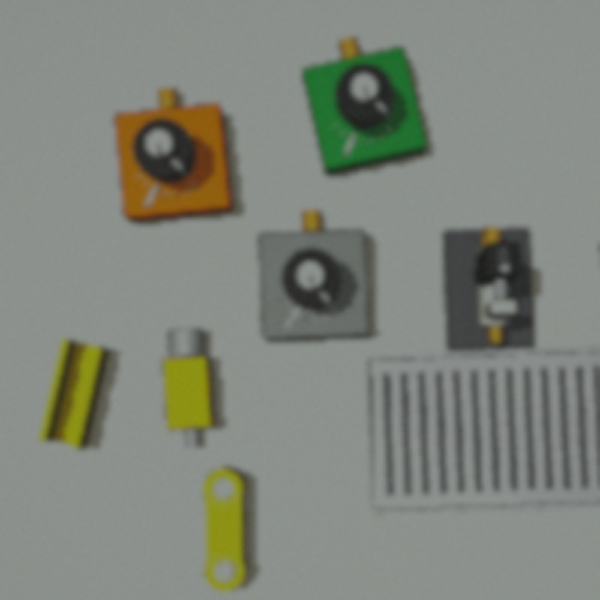

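```bash
cat > loc.py <<'E'
from h import *
def blob(w,m,zlo,zhi):
    m=m&(w[...,2]>zlo)&(w[...,2]<zhi)
    P=w[m][:,:2].astype(np.float32)
    r=cv2.minAreaRect(P)
    return r,len(P),np.median(w[m][:,2])
def comps(m,minn=40):
    n,l,s,c=cv2.connectedComponentsWithStats(m.astype(np.uint8))
    return [(l==i,s[i],c[i]) for i in range(1,n) if s[i,4]>=minn]
def yellow(p):
    h=cv2.cvtColor(p['frame'],cv2.COLOR_BGR2HSV)
    return (h[...,0]>22)&(h[...,0]<36)&(h[...,1]>150)&(h[...,2]>60)
E
python3 - <<'E'
from loc import *
import pickle
np.set_printoptions(precision=1,suppress=True)
for n in ['top','side']:
    p=pickle.load(open(n+'0.pkl','rb'));w=cloud(p)
    print(n,'bench z',np.nanmedian(w[...,2]),np.nanstd(w[300:330,80:110,2]) if n=='top' else '')
    for m,s,c in comps(yellow(p)):
        print('yellow',s,blob(w,m,5,80))
    for l in ['station','regulator','clean_tray','meter','gearmotor','link','channel','spool','driver']:
        for a in outline_of(l,p)[:3] if 0 else []:pass
E
python3 - <<'E'
from loc import *
np.set_printoptions(precision=1,suppress=True)
import pickle
for n in ['top','side']:
    p=camera(n);w=cloud(p);pickle.dump(p,open(n+'1.pkl','wb'))
    for l in ['station','regulator','clean_tray','meter','gearmotor','link','channel','spool','driver']:
        for a in outline_of(l,p):
            if a['p']<.5: continue
            m=a['region'].astype(bool); q=w[m]
            print(n,l,round(a['p'],2),[int(x) for x in a['extent']],'med',np.nanmedian(q,0),'z',np.nanpercentile(q[:,2],[5,50,95]),blob(w,m,-5,200)[0])
E
```

```text
top bench z 0.1840548820685498 2.183898085984873
yellow [164 215  21  33 414] (((556.9849243164062, 367.2348937988281), (35.508811950683594, 86.46553039550781), 77.6000747680664), 373, np.float64(17.728378528923606))
yellow [546 216  12  13 118] (((562.1709594726562, -642.7615966796875), (50.844722747802734, 32.71271896362305), 89.774658203125), 118, np.float64(18.870974335800277))
yellow [205 219  16  24 320] (((556.47265625, 265.6623229980469), (59.80994415283203, 37.60702133178711), 3.5140621662139893), 320, np.float64(36.63140882673497))
yellow [219 257  13  39 313] (((436.1741943359375, 233.94664001464844), (32.057220458984375, 99.90826416015625), 89.30502319335938), 312, np.float64(36.66358324451003))
side bench z -1.1164160051736194 
yellow [195 168  32  23 281] (((554.1235961914062, 366.5783386230469), (37.59229278564453, 86.07490539550781), 77.41930389404297), 280, np.float64(30.380962673249577))
yellow [219 191  26  22 265] (((553.7822265625, 261.4392395019531), (61.758018493652344, 36.015586853027344), 3.9415783882141113), 263, np.float64(34.06831556300345))
yellow [180 22
[... 3829 characters left out ...]
[233, 201, 39, 29] med [555.4 257.3  31.3] z [ 4.5 31.3 36.6] ((559.4837036132812, 262.9718322753906), (76.98049926757812, 88.86840057373047), 46.93449020385742)
side link 0.85 [196, 233, 40, 32] med [431.7 223.9  33.5] z [ 5.3 33.5 37.2] ((433.9368896484375, 246.89962768554688), (64.88817596435547, 105.5845718383789), 89.97628784179688)
side channel 0.93 [211, 179, 40, 26] med [556.4 359.7  22.7] z [-1.3 22.7 37.6] ((566.2002563476562, 384.2283935546875), (82.02045440673828, 103.25288391113281), 77.79098510742188)
side driver 0.53 [154, 172, 33, 32] med [428.3 486.   19.1] z [-0.4 19.1 25.1] ((455.1109924316406, 506.15380859375), (132.73167419433594, 33.656883239746094), 26.129413604736328)
```

```bash
python3 - <<'E'
from loc import *
import pickle
np.set_printoptions(precision=1,suppress=True)
for n in ['top','side']:
    p=pickle.load(open(n+'1.pkl','rb'));w=cloud(p)
    Rm=cv2.Rodrigues(p['rvec'])[0]; print(n,'cam',-Rm.T@np.array(p['tvec']).ravel())
    for m,s,c in comps(yellow(p)):
        print('yellow',s[:2],blob(w,m,29,50))
    # station tray plane, bench-level bright; regulator top face by z 33..38
    x,y,z=w[...,0],w[...,1],w[...,2]
    m=(abs(z-35)<4)&(abs(x-655)<75)&(abs(y-152)<75); 
    r=cv2.minAreaRect(w[m][:,:2].astype(np.float32)); print('reg top',r,m.sum())
    m=(abs(z-90)<5)&(abs(x-655)<75)&(abs(y-152)<75); print('ring top',np.median(w[m],0), (w[m].min(0)+w[m].max(0))/2,m.sum())
    m=(z>80)&(z<160)&(abs(x-690)<90)&(abs(y)<60); print('gun',m.sum(),w[m].min(0),w[m].max(0))
    m=(z>134)&(z<165)&(abs(x-690)<90)&(abs(y)<60); print('gun top',m.sum(),w[m].min(0),w[m].max(0),np.median(w[m],0))
    for nm,cx,cy in [('st',536,-8),('cl',520,-290)]:
        m=(z>11)&(z<21)&(abs(x-cx)<80)&(abs(y-cy)<130); print(nm,cv2.minAreaRect(w[m][:,:2].astype(np.float32)),m.sum())
p=pickle.load(open('side1.pkl','rb')); save(p,'gun_s',(230,180,390,300),5)
E
```

```text
top cam [ 533.3  108.  1169.3]
yellow [164 215] (((558.0233154296875, 367.19354248046875), (35.0655517578125, 84.93978881835938), 76.3631820678711), 168, np.float64(37.938931618109706))
yellow [546 216] (((565.5562744140625, -617.5281372070312), (8.437676429748535, 0.0), -160.31277465820312), 2, np.float64(49.133667464848614))
yellow [205 219] (((556.1707153320312, 265.725341796875), (61.13566970825195, 37.82501983642578), 2.6447508335113525), 318, np.float64(36.46665089631809))
yellow [219 257] (((436.19586181640625, 233.94192504882812), (31.9255313873291, 99.93492889404297), 89.34947967529297), 311, np.float64(36.645400756272444))
reg top ((651.853271484375, 152.35675048828125), (95.546630859375, 95.40838623046875), 1.5176129341125488) 865
ring top [650.6 151.9  90.2] [652.4 153.   89.9] 233
gun 261 [614.3 -18.7  80.2] [673.3  10.2 153.3]
gun top 135 [645.  -18.3 134.9] [672.6   9.2 153.3] [657.5  -4.2 140.6]
st ((536.12451171875, -10.53802490234375), (159.7558135986328, 242.1155548095703), 0.08222437649965286) 535
cl ((520.3283081054688, -288.2662353515625), (145.14657592773438, 2
[... 343 characters left out ...]
7), 245, np.float64(34.43018995993307))
yellow [181 223] (((430.22296142578125, 231.0019073486328), (31.250402450561523, 93.2130355834961), 88.7053451538086), 219, np.float64(34.547301837255226))
reg top ((664.0474853515625, 164.21661376953125), (126.42861938476562, 123.97713470458984), 0.5077199935913086) 680
ring top [643.  143.7  88.8] [650.2 150.8  90. ] 181
gun 520 [611.  -22.6  80.2] [671.2   8.5 152.2]
gun top 137 [641.7 -22.6 134. ] [670.5   8.1 152.2] [655.   -9.1 138.3]
st ((536.7117919921875, -8.057144165039062), (259.10284423828125, 158.43170166015625), 89.96916198730469) 669
cl ((518.7382202148438, -288.3701171875), (147.4711456298828, 235.41014099121094), 4.717446804046631) 822
```

View pics/gun_s.png

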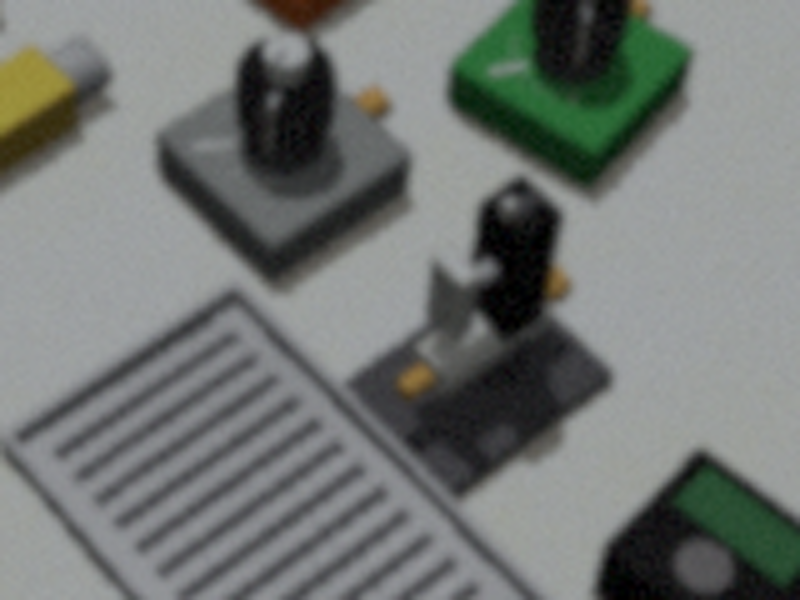

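```bash
cat > ov.py <<'E'
from h import *
def fr(x,y,yaw): 
    a=np.radians(yaw); return np.array([[np.cos(a),-np.sin(a),0,x],[np.sin(a),np.cos(a),0,y],[0,0,1,0],[0,0,0,1]])
def rect(hx,hy,z): return np.array([[-hx,-hy,z],[hx,-hy,z],[hx,hy,z],[-hx,hy,z]],float)
def draw(p,img,T,P,s,off,col):
    q=proj(p,(np.c_[P,np.ones(len(P))]@T.T)[:,:3]); q=((q-off+.5)*s).astype(int)
    cv2.polylines(img,[q.reshape(-1,1,2)],True,col,1,cv2.LINE_AA)
E
cat > ov1.py <<'E'
from ov import *
import pickle
S=(518,-5,1.3);C=(520,-290,5.2)
def run(S,C,tag):
  for n,crop in [('top',(260,160,470,280)),('side',(225,180,445,420))]:
    p=pickle.load(open(n+'1.pkl','rb')); x0,y0,x1,y1=crop; s=3 if n=='top' else 2.4
    img=cv2.resize(p['frame'][y0:y1,x0:x1],None,fx=s,fy=s,interpolation=cv2.INTER_CUBIC)
    off=np.array([x0,y0])
    T=fr(*S); 
    for P,c in [(rect(72.5,117.5,16),(0,0,255)),(rect(14,15,140)+[140,0,0],(0,255,0)),(rect(6,11,130)+[102,0,0],(255,0,255))]: draw(p,img,T,P,s,off,c)
    draw(p,img,fr(*C),rect(72.5,117.5,16),s,off,(0,0,255))
    cv2.imwrite(f'pics/{tag}_{n}.png',img)
if __name__=='__main__': run(S,C,'ov1')
E
python3 ov1.py
```

```text
(no output)
```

View pics/ov1_top.png

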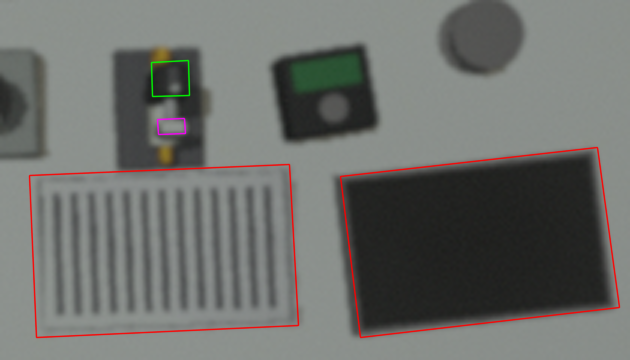

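View pics/ov1_side.png

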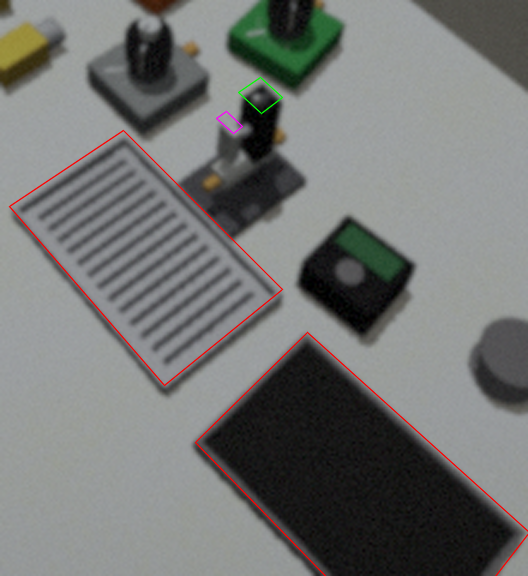

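```bash
cat > go.py <<'E'
# usage: go.py x y z yaw
from h import *
a=[float(v) for v in sys.argv[1:]]
o=observe(); p=o['tcp_pos'];Rt=R.from_euler('xyz',o['tcp_rot'],degrees=True)
T=R.from_euler('xyz',[180,0,a[3]],degrees=True)
d=Rt.inv().apply(np.array(a[:3])-p)/10; r=(Rt.inv()*T).as_rotvec()
print('clock %.2f'%o['clock'],'pos',p.round(1),'rot',o['tcp_rot'].round(2),'op %.3f'%o['opening'],'F',o['wrist_force'].round(1),'j',o['joints'].round(0))
n=max(1,int(np.ceil(max(np.linalg.norm(d)*10/60,np.degrees(np.linalg.norm(r))/10))))
print('total cm',d.round(2),'rad',r.round(3),'rows',n,'per row',(d/n).round(2),(r/n).round(3))
E
python3 go.py 556 366 150 167.5
```

```text
clock 2.65 pos [147.2 607.4 231.3] rot [-180.     -0.    166.38] op 0.996 F [-0.  -0.9 -0.4] j [76. 20. 94.  0. 66. -0.]
total cm [-45.41 -13.83   8.13] rad [-0.   -0.   -0.02] rows 9 per row [-5.05 -1.54  0.9 ] [-0.    -0.    -0.002]
```

Request:
{"fn": "carry_out", "kwargs": {
  "deltas": [-5.05, -1.54, 0.9, 0, 0, -0.004, -5.05, -1.54, 0.9, 0, 0, -0.004, -5.05, -1.54, 0.9, 0, 0, -0.004, -5.05, -1.54, 0.9, 0, 0, -0.004, -5.05, -1.54, 0.9, 0, 0, -0.004],
  "gripper": 1,
  "newtons": 50
}}

```text
clock: 3.28
tcp_pos: [379.4, 475.1, 186.1]
tcp_rot: [179.8, 0.0, 167.9]
wrist_force: [0.1, 1.0, -0.1]
opening: 1.001
```

```bash
python3 go.py 556 366 150 167.5
```

```text
clock 3.27 pos [379.4 475.1 186.1] rot [1.7975e+02 2.0000e-02 1.6794e+02] op 1.001 F [ 0.1  1.  -0.1] j [ 51.  21.  98.   0.  60. -27.]
total cm [-19.55  -6.99   3.59] rad [0.004 0.    0.008] rows 4 per row [-4.89 -1.75  0.9 ] [0.001 0.    0.002]
```

Request:
{"fn": "carry_out", "kwargs": {
  "deltas": [-4.9, -1.75, 0.9, 0, 0, 0.002, -4.9, -1.75, 0.9, 0, 0, 0.002, -4.9, -1.75, 0.9, 0, 0, 0.002, -4.9, -1.75, 0.9, 0, 0, 0.002, 0, 0, 0, 0, 0, 0]
}}

```text
clock: 3.9
tcp_pos: [564.8, 359.0, 148.4]
tcp_rot: [179.7, 0.1, 167.3]
wrist_force: [-0.2, 0.3, 1.1]
opening: 1.001
```

```bash
python3 - <<'E'
from loc import *
p=camera('wrist');save(p,'w1');w=cloud(p)
for m,s,c in comps(yellow(p)): print(s,blob(w,m,29,50))
p=camera('top');save(p,'t1')
E
python3 go.py 556 366 3 167.5
```

```text
[  25    0   91  144 5314] (((438.02764892578125, 233.849853515625), (101.45269775390625, 34.95075607299805), 0.07859981805086136), 5280, np.float64(36.80321433342774))
[ 267  131   38  114 3535] (((553.8814697265625, 352.24041748046875), (5.555745601654053, 91.49374389648438), 76.97773742675781), 771, np.float64(38.81859321565654))
[303 133  11 112 805] (((560.4384765625, 381.2371520996094), (5.548557281494141, 90.83918762207031), 76.64775085449219), 800, np.float64(38.787205548231206))
[ 133  175   69   79 3324] (((555.8440551757812, 265.0225830078125), (62.32820129394531, 38.8021240234375), 3.040173292160034), 3312, np.float64(36.76652580648363))
clock 4.00 pos [562.4 361.  149. ] rot [1.7967e+02 2.0000e-02 1.6738e+02] op 1.001 F [-0.9 -0.1  0.6] j [ 32.  28.  92.   0.  59. -45.]
total cm [ 0.74  0.27 14.6 ] rad [ 0.006  0.    -0.002] rows 3 per row [0.25 0.09 4.87] [ 0.002  0.    -0.001]
```

View pics/w1.png

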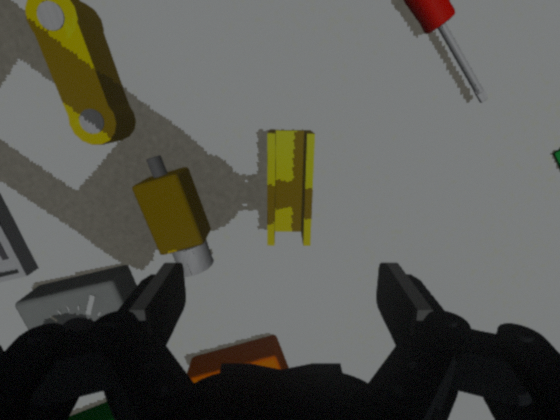

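Request:
{"fn": "carry_out", "kwargs": {
  "deltas": [0.3, 0.25, 4.5, 0, 0, 0.01, 0.3, 0.2, 4.0, 0, 0, 0, 0, 0, 3, 0, 0, 0, 0, 0, 0, 0, 0, 0]
}}

```text
clock: 4.5
tcp_pos: [554.2, 372.7, 34.1]
tcp_rot: [179.5, 0.1, 167.1]
wrist_force: [-0.6, 0.4, 0.6]
opening: 0.998
```

```bash
python3 go.py 557 366.5 3 166.8
```

```text
clock 4.50 pos [554.2 372.7  34.1] rot [1.7949e+02 1.0000e-01 1.6708e+02] op 0.998 F [-0.6  0.4  0.6] j [ 34.  36.  96.   0.  48. -44.]
total cm [-0.41 -0.57  3.1 ] rad [0.009 0.002 0.005] rows 1 per row [-0.41 -0.57  3.1 ] [0.009 0.002 0.005]
```

Request:
{"fn": "carry_out", "kwargs": {
  "deltas": [-0.4, -0.55, 1.5, 0.009, 0, 0.005, 0, 0, 1.5, 0, 0, 0, 0, 0, 0, 0, 0, 0]
}}

```text
clock: 4.88
tcp_pos: [557.7, 368.4, 5.5]
tcp_rot: [179.9, 0.3, 166.9]
wrist_force: [0.3, -0.5, -0.0]
opening: 0.997
```

```bash
python3 go.py 557 366.5 3 166.8
```

```text
clock 4.88 pos [557.7 368.4   5.5] rot [179.87   0.26 166.87] op 0.997 F [ 0.3 -0.5 -0. ] j [ 33.  39.  96.  -0.  45. -43.]
total cm [ 0.03 -0.2   0.25] rad [0.002 0.005 0.001] rows 1 per row [ 0.03 -0.2   0.25] [0.002 0.005 0.001]
```

Request:
{"fn": "carry_out", "kwargs": {
  "deltas": [0, -0.2, 0.2, 0, 0.005, 0, 0, 0, 0, 0, 0, 0, 0, 0, 0, 0, 0, 0, 0, 0, 0, 0, 0, 0, 0, 0, 0, 0, 0, 0],
  "gripper": 0.2,
  "newtons": 50
}}

```text
clock: 5.5
tcp_pos: [558.5, 366.7, 5.2]
tcp_rot: [179.8, 0.1, 166.8]
wrist_force: [0.4, -0.4, -0.5]
opening: 0.416
```

Request:
{"fn": "carry_out", "kwargs": {
  "deltas": [0, 0, 0, 0, 0, 0, 0, 0, 0, 0, 0, 0, 0, 0, -1, 0, 0, 0, 0, 0, -3, 0, 0, 0, 0, 0, -3, 0, 0, 0]
}}

```text
clock: 6.12
tcp_pos: [556.6, 365.3, 75.1]
tcp_rot: [180.0, -0.2, 166.8]
wrist_force: [0.5, 0.6, -1.7]
opening: 0.414
```

```bash
python3 go.py 521 61 120 181.3; python3 - <<'E'
from loc import *
p=camera('wrist');save(p,'w2')
E
```

```text
clock 6.12 pos [556.6 365.3  75.1] rot [ 1.7998e+02 -1.6000e-01  1.6684e+02] op 0.414 F [ 0.5  0.6 -1.7] j [ 33.  33.  95.   0.  52. -44.]
total cm [ -3.46 -30.44  -4.51] rad [ 0.001 -0.003 -0.252] rows 6 per row [-0.58 -5.07 -0.75] [ 0.    -0.    -0.042]
```

View pics/w2.png

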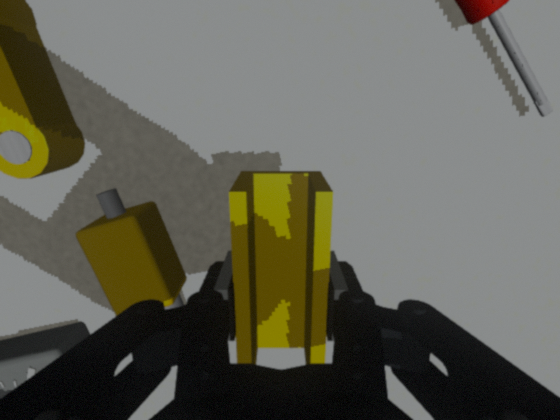

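Request:
{"fn": "carry_out", "kwargs": {
  "deltas": [0, -5.0, -2.5, 0, 0, -0.05, -0.3, -5.0, -1.5, 0, 0, -0.05, -0.5, -5.0, 0, 0, 0, -0.05, -0.6, -5.0, 0, 0, 0, -0.05, -0.8, -5.0, 0, 0, 0, -0.05]
}}

```text
clock: 6.8
tcp_pos: [550.4, 115.0, 123.1]
tcp_rot: [179.6, 0.6, -178.1]
wrist_force: [0.7, -0.5, -1.9]
opening: 0.413
```

```bash
python3 go.py 516.5 61 100 181.3
```

```text
clock 6.80 pos [550.4 115.  123.1] rot [ 179.6     0.58 -178.05] op 0.413 F [ 0.7 -0.5 -1.9] j [ 11.  22. 107.   0.  50. -81.]
total cm [ 3.59 -5.29  2.24] rad [0.007 0.01  0.011] rows 2 per row [ 1.79 -2.65  1.12] [0.004 0.005 0.006]
```

Request:
{"fn": "carry_out", "kwargs": {
  "deltas": [1.8, -3, 1, 0.005, 0.005, 0.006, 1.8, -2.2, 1, 0, 0, 0, 0, 0, 0, 0, 0, 0]
}}

```text
clock: 7.18
tcp_pos: [516.1, 57.0, 103.4]
tcp_rot: [179.9, 0.5, -178.6]
wrist_force: [-0.6, -0.5, -1.9]
opening: 0.412
```

```bash
python3 - <<'E'
from loc import *
p=camera('wrist');save(p,'w3')
E
python3 go.py 516.5 61 11 181.3
```

```text
clock 7.22 pos [517.5  57.7 104. ] rot [ 179.88    0.56 -178.6 ] op 0.416 F [ 0.8 -0.1 -1.8] j [  6.  20. 113.   0.  46. -85.]
total cm [0.18 0.31 9.3 ] rad [0.002 0.01  0.002] rows 2 per row [0.09 0.15 4.65] [0.001 0.005 0.001]
```

View pics/w3.png

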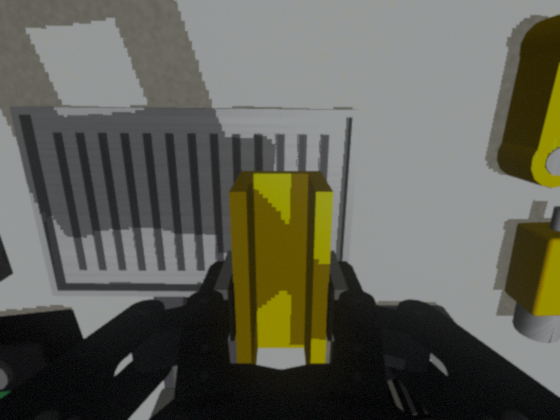

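Request:
{"fn": "carry_out", "kwargs": {
  "deltas": [0.1, 0.2, 4, 0, 0.005, 0, 0, 0.1, 3, 0, 0.005, 0, 0, 0, 1.2, 0, 0, 0, 0, 0, 0, 0, 0, 0]
}}

```text
clock: 7.72
tcp_pos: [522.7, 63.9, 23.1]
tcp_rot: [179.8, 0.5, -178.5]
wrist_force: [-0.7, -0.7, -1.2]
opening: 0.413
```

```bash
python3 go.py 516.5 61 11 181.3
```

```text
clock 7.72 pos [522.7  63.9  23.1] rot [ 179.81    0.49 -178.5 ] op 0.413 F [-0.7 -0.7 -1.2] j [  7.  28. 114.   0.  37. -85.]
total cm [ 0.64 -0.27  1.21] rad [0.003 0.009 0.003] rows 1 per row [ 0.64 -0.27  1.21] [0.003 0.009 0.003]
```

Request:
{"fn": "carry_out", "kwargs": {
  "deltas": [0.6, -0.25, 0.6, 0, 0.009, 0, 0, 0, 0.5, 0, 0, 0, 0, 0, 0, 0, 0, 0]
}}

```text
clock: 8.1
tcp_pos: [518.2, 61.5, 13.6]
tcp_rot: [179.8, 0.1, -178.5]
wrist_force: [-1.2, 0.1, -1.5]
opening: 0.415
```

```bash
python3 go.py 516.5 61 10 181.3
```

```text
clock 8.10 pos [518.2  61.5  13.6] rot [ 1.7979e+02  1.4000e-01 -1.7848e+02] op 0.415 F [-1.2  0.1 -1.5] j [  6.  29. 115.   0.  36. -85.]
total cm [ 0.17 -0.05  0.36] rad [0.004 0.003 0.004] rows 1 per row [ 0.17 -0.05  0.36] [0.004 0.003 0.004]
```

Request:
{"fn": "carry_out", "kwargs": {
  "deltas": [0.1, 0, 0.35, 0.004, 0, 0, 0, 0, 0, 0, 0, 0]
}}

```text
clock: 8.35
tcp_pos: [517.5, 61.5, 10.3]
tcp_rot: [-180.0, 0.2, -178.5]
wrist_force: [-0.1, -0.1, -1.3]
opening: 0.414
```

Request:
{"fn": "carry_out", "kwargs": {
  "deltas": [0, 0, 0, 0, 0, 0, 0, 0, 0, 0, 0, 0, 0, 0, 0, 0, 0, 0],
  "gripper": 0.62
}}

```text
clock: 8.72
tcp_pos: [518.0, 61.6, 10.8]
tcp_rot: [-180.0, 0.3, -178.5]
wrist_force: [-0.1, 0.0, -0.5]
opening: 0.619
```

Request:
{"fn": "carry_out", "kwargs": {
  "deltas": [0, 0, -2, 0, 0, 0, 0, 0, -4, 0, 0, 0, 0, 0, -4, 0, 0, 0, 0, 0, 0, 0, 0, 0]
}}

```text
clock: 9.22
tcp_pos: [517.5, 61.6, 113.3]
tcp_rot: [-180.0, 0.2, -178.5]
wrist_force: [-0.1, -0.1, 0.1]
opening: 0.622
```

```bash
python3 - <<'E'
from loc import *
p=camera('wrist');save(p,'w4');w=cloud(p)
for m,s,c in comps(yellow(p)): print(s,blob(w,m,20,55))
E
python3 go.py 555.5 264.5 100 183
```

```text
[ 514   12   46  171 4133] (((438.3232421875, 221.95492553710938), (103.06388854980469, 30.187419891357422), 14.893577575683594), 4116, np.float64(36.83554548807905))
[ 253  145   55  134 6164] (((516.8245849609375, 59.84774398803711), (92.63444519042969, 35.60001754760742), 1.7128946781158447), 2514, np.float64(43.69961176723143))
[ 517  221   43   87 2829] (((555.1478271484375, 259.2923278808594), (63.698055267333984, 31.76203155517578), 4.8318657875061035), 2799, np.float64(36.66912489235947))
clock 9.28 pos [516.4  61.4 111.8] rot [-1.7996e+02  6.0000e-02 -1.7849e+02] op 0.622 F [-1.1 -0.2 -0.3] j [  7.  20. 112.  -0.  48. -85.]
total cm [-4.45 20.2   1.17] rad [-0.001  0.001 -0.026] rows 4 per row [-1.11  5.05  0.29] [-0.     0.    -0.007]
```

View pics/w4.png

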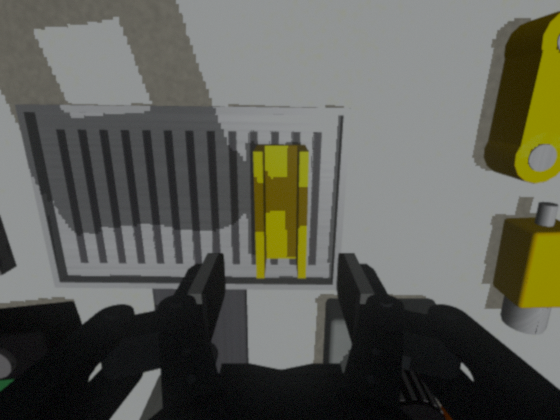

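Request:
{"fn": "carry_out", "kwargs": {
  "deltas": [-0.9, 5.0, -0.5, 0, 0, -0.005, -0.9, 5.0, 0, 0, 0, -0.006, -0.9, 5.0, 0, 0, 0, -0.007, -0.9, 5.0, 0.5, 0, 0, -0.008, 0, 0, 0, 0, 0, 0],
  "gripper": 1
}}

```text
clock: 9.9
tcp_pos: [543.5, 266.6, 105.1]
tcp_rot: [-179.8, -0.3, -177.1]
wrist_force: [-0.3, 0.4, 0.2]
opening: 1.0
```

```bash
python3 - <<'E'
from loc import *
p=camera('wrist');save(p,'w5');w=cloud(p)
for m,s,c in comps(yellow(p)): print(s,blob(w,m,20,55))
E
python3 go.py 555.5 264.5 40 183
```

```text
[ 208    0   59  138 6516] (((448.4127502441406, 232.94776916503906), (80.4104232788086, 35.452880859375), 2.106555223464966), 6486, np.float64(36.828751949563255))
[ 251  193   57   85 4596] (((555.6348266601562, 264.63397216796875), (62.88801956176758, 38.612545013427734), 3.0993404388427734), 4569, np.float64(36.76908565539398))
[  0 220   5  17  54] (((556.0824584960938, 78.66122436523438), (3.0963618755340576, 12.00808048248291), 83.9366683959961), 54, np.float64(43.690415971713904))
clock 9.95 pos [542.9 264.8 105. ] rot [-179.76   -0.4  -177.17] op 0.999 F [-0.2 -1.  -0.1] j [ 26.  27. 102.  -0.  52. -67.]
total cm [-1.3  -0.07  6.49] rad [-0.004 -0.007 -0.003] rows 2 per row [-0.65 -0.04  3.24] [-0.002 -0.003 -0.001]
```

View pics/w5.png

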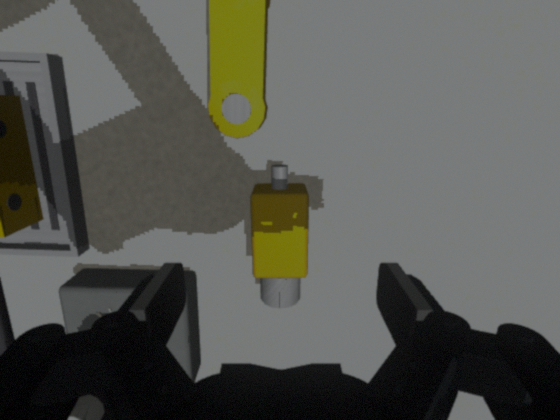

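Request:
{"fn": "carry_out", "kwargs": {
  "deltas": [-0.7, 0, 3.2, 0, -0.005, 0, -0.5, 0, 3.2, 0, 0, 0, 0, 0, 2.4, 0, 0, 0, 0, 0, 0, 0, 0, 0]
}}

```text
clock: 10.45
tcp_pos: [552.2, 259.4, 11.8]
tcp_rot: [-179.6, -0.4, -177.3]
wrist_force: [0.0, 0.3, 0.8]
opening: 0.997
```

```bash
python3 go.py 555.5 264.6 3.5 183
```

```text
clock 10.45 pos [552.2 259.4  11.8] rot [-179.58   -0.41 -177.3 ] op 0.997 F [0.  0.3 0.8] j [ 25.  35. 103.  -0.  43. -67.]
total cm [-0.36  0.51  0.82] rad [-0.007 -0.007 -0.005] rows 1 per row [-0.36  0.51  0.82] [-0.007 -0.007 -0.005]
```

Request:
{"fn": "carry_out", "kwargs": {
  "deltas": [-0.35, 0.5, 0.6, -0.007, -0.007, -0.005, 0, 0, 0.2, 0, 0, 0, 0, 0, 0, 0, 0, 0]
}}

```text
clock: 10.82
tcp_pos: [556.6, 264.0, 5.1]
tcp_rot: [180.0, 0.1, -177.1]
wrist_force: [-0.2, -0.1, 0.3]
opening: 1.0
```

Request:
{"fn": "carry_out", "kwargs": {
  "deltas": [0, 0, 0, 0, 0, 0, 0, 0, 0, 0, 0, 0, 0, 0, 0, 0, 0, 0, 0, 0, 0, 0, 0, 0, 0, 0, 0, 0, 0, 0],
  "gripper": 0.2
}}

```text
clock: 11.45
tcp_pos: [557.2, 264.5, 6.6]
tcp_rot: [179.9, 0.2, -177.0]
wrist_force: [0.7, -0.2, 1.0]
opening: 0.459
```

Request:
{"fn": "carry_out", "kwargs": {
  "deltas": [0, 0, 0, 0, 0, 0, 0, 0, -1, 0, 0, 0, 0, 0, -4, 0, 0, 0, 0, 0, -5, 0, 0, 0, 0, -1, -2, 0, 0, 0]
}}

```text
clock: 12.08
tcp_pos: [555.5, 253.8, 128.9]
tcp_rot: [-180.0, -0.1, -177.0]
wrist_force: [0.3, -0.2, -2.8]
opening: 0.456
```

```bash
python3 - <<'E'
from loc import *
p=camera('wrist');save(p,'w6')
E
python3 go.py 516 -5 110 181.3
```

```text
clock 12.12 pos [556.1 252.7 130.4] rot [-1.7996e+02  1.0000e-02 -1.7703e+02] op 0.458 F [0.8 0.2 0. ] j [ 24.  25. 100.  -0.  55. -69.]
total cm [  5.34 -25.52   2.06] rad [-0.001  0.     0.029] rows 5 per row [ 1.07 -5.1   0.41] [-0.     0.     0.006]
```

View pics/w6.png

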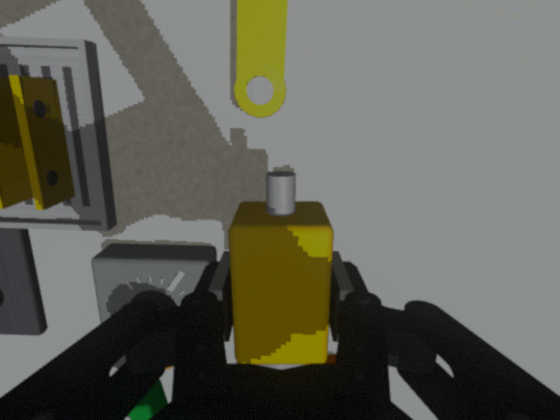

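Request:
{"fn": "carry_out", "kwargs": {
  "deltas": [1.0, -5.0, 0, 0, 0, 0.006, 1.0, -5.0, 0, 0, 0, 0.006, 1.0, -5.0, 0, 0, 0, 0.006, 1.0, -5.0, 0, 0, 0, 0.006, 1.0, -5.0, 0.5, 0, 0, 0.005]
}}

```text
clock: 12.75
tcp_pos: [515.8, -2.4, 125.9]
tcp_rot: [180.0, 0.2, -178.5]
wrist_force: [1.0, -0.2, -2.7]
opening: 0.463
```

```bash
python3 go.py 515 -5 70 181.3
```

```text
clock 12.75 pos [515.8  -2.4 125.9] rot [ 179.95    0.24 -178.46] op 0.463 F [ 1.  -0.2 -2.7] j [ -0.  18. 112.   0.  49. -92.]
total cm [ 0.11 -0.26  5.59] rad [0.001 0.004 0.004] rows 1 per row [ 0.11 -0.26  5.59] [0.001 0.004 0.004]
```

Request:
{"fn": "carry_out", "kwargs": {
  "deltas": [0, 0.2, 3, 0, 0.004, 0.004, 0, 0, 3, 0, 0, 0, 0, 0, 3, 0, 0, 0, 0, 0, 0, 0, 0, 0]
}}

```text
clock: 13.25
tcp_pos: [514.3, -4.4, 33.4]
tcp_rot: [180.0, -0.0, -179.1]
wrist_force: [-0.5, -0.6, -1.7]
opening: 0.464
```

```bash
python3 go.py 515 -5 12 181.3
```

```text
clock 13.25 pos [514.3  -4.4  33.4] rot [ 1.7997e+02 -4.0000e-02 -1.7909e+02] op 0.464 F [-0.5 -0.6 -1.7] j [ -1.  27. 115.   0.  38. -92.]
total cm [-0.07 -0.06  2.14] rad [ 0.    -0.001 -0.007] rows 1 per row [-0.07 -0.06  2.14] [ 0.    -0.001 -0.007]
```

Request:
{"fn": "carry_out", "kwargs": {
  "deltas": [0, 0, 1.2, 0, 0, 0, 0, 0, 0.9, 0, 0, 0, 0, 0, 0, 0, 0, 0]
}}

```text
clock: 13.62
tcp_pos: [515.7, -4.2, 13.0]
tcp_rot: [180.0, 0.1, -179.1]
wrist_force: [0.3, 0.4, -1.9]
opening: 0.461
```

```bash
python3 go.py 515 -5 11.5 181.3
```

```text
clock 13.62 pos [515.7  -4.2  13. ] rot [ 1.7998e+02  1.1000e-01 -1.7907e+02] op 0.461 F [ 0.3  0.4 -1.9] j [ -1.  29. 115.   0.  36. -92.]
total cm [ 0.07 -0.08  0.15] rad [ 0.     0.002 -0.006] rows 1 per row [ 0.07 -0.08  0.15] [ 0.     0.002 -0.006]
```

Request:
{"fn": "carry_out", "kwargs": {
  "deltas": [0, 0, 0.15, 0, 0, 0, 0, 0, 0, 0, 0, 0]
}}

```text
clock: 13.88
tcp_pos: [516.4, -4.1, 12.2]
tcp_rot: [180.0, 0.2, -179.1]
wrist_force: [0.1, 0.7, -3.1]
opening: 0.457
```

Request:
{"fn": "carry_out", "kwargs": {
  "deltas": [0, 0, 0, 0, 0, 0, 0, 0, 0, 0, 0, 0, 0, 0, 0, 0, 0, 0],
  "gripper": 0.65
}}

```text
clock: 14.25
tcp_pos: [517.4, -4.1, 13.2]
tcp_rot: [180.0, 0.3, -179.1]
wrist_force: [-0.4, 0.4, -0.1]
opening: 0.65
```

Request:
{"fn": "carry_out", "kwargs": {
  "deltas": [0, 0, -2, 0, 0, 0, 0, 0, -4, 0, 0, 0, 0, 0, -5, 0, 0, 0, 0, 0, 0, 0, 0, 0]
}}

```text
clock: 14.75
tcp_pos: [516.7, -4.1, 126.0]
tcp_rot: [180.0, 0.3, -179.1]
wrist_force: [-0.3, 0.5, -0.7]
opening: 0.651
```

```bash
python3 - <<'E'
from loc import *
p=camera('wrist');save(p,'w7');w=cloud(p)
for m,s,c in comps(yellow(p)): print(s,blob(w,m,25,55))
E
python3 go.py 434 233 110 179.3
```

```text
[ 344  145   37  109 3345] (((509.6694641113281, 44.88774871826172), (77.35941314697266, 6.610231399536133), 1.6311619281768799), 1008, np.float64(43.746406186936284))
[ 382  148   20  124 1070] (((516.2069702148438, 74.6100845336914), (92.20919036865234, 6.284047603607178), 1.5247946977615356), 1066, np.float64(43.72316597475241))
[ 254  161   54   89 4476] (((514.7449340820312, -5.58416748046875), (63.1829833984375, 38.3428955078125), 1.0993709564208984), 4399, np.float64(41.74729703021508))
clock 14.80 pos [515.3  -4.2 124.2] rot [ 1.7997e+02  9.0000e-02 -1.7906e+02] op 0.651 F [-0.7  0.6 -0.2] j [ -1.  18. 112.   0.  49. -92.]
total cm [ 7.74 23.85  1.42] rad [0.    0.002 0.029] rows 5 per row [1.55 4.77 0.28] [0.    0.    0.006]
```

View pics/w7.png

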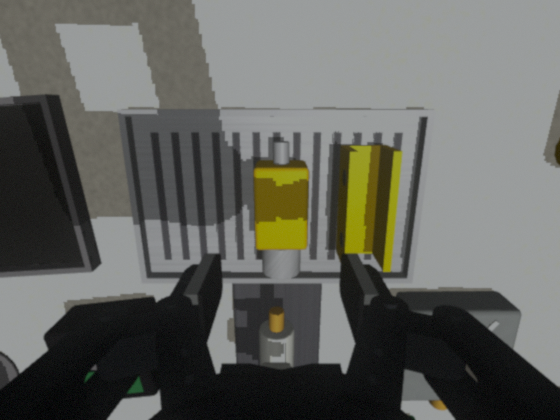

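Request:
{"fn": "carry_out", "kwargs": {
  "deltas": [1.55, 4.75, 0, 0, 0, 0.006, 1.55, 4.75, 0, 0, 0, 0.006, 1.55, 4.75, 0, 0, 0, 0.006, 1.55, 4.75, 0, 0, 0, 0.006, 1.5, 4.7, 0.5, 0, 0, 0.005],
  "gripper": 1
}}

```text
clock: 15.42
tcp_pos: [433.7, 235.3, 113.6]
tcp_rot: [-179.9, -0.2, 178.8]
wrist_force: [0.8, -0.1, -0.1]
opening: 1.0
```

Request:
{"fn": "carry_out", "kwargs": {
  "deltas": [0, 0, 0, 0, 0, 0]
}}

```text
clock: 15.55
tcp_pos: [431.8, 237.4, 112.0]
tcp_rot: [-179.8, -0.4, 179.0]
wrist_force: [0.5, -0.4, -0.9]
opening: 1.003
```

```bash
python3 - <<'E'
from loc import *
p=camera('wrist');save(p,'w8');w=cloud(p)
for m,s,c in comps(yellow(p)): print(s,blob(w,m,25,55))
E
python3 go.py 434 233 40 179.3
```

```text
[ 251  145   52  144 5044] (((434.875, 233.47987365722656), (106.42996978759766, 34.194923400878906), 0.5960772037506104), 5020, np.float64(36.83563625782866))
[ 50 256  28  77 881] (((494.8419189453125, 74.65512084960938), (49.7464599609375, 7.581504821777344), 2.3005542755126953), 544, np.float64(43.747794527094264))
[ 13 276  23  54 486] (((493.3602294921875, 44.85527801513672), (44.75229263305664, 7.738621711730957), 1.6873685121536255), 478, np.float64(43.77345280505635))
clock 15.60 pos [432.1 236.  112. ] rot [-179.8    -0.37  179.01] op 0.999 F [ 0.5  0.2 -0.2] j [ 28.  18. 115.   0.  47. -61.]
total cm [-0.24 -0.27  7.2 ] rad [-0.003 -0.006 -0.005] rows 2 per row [-0.12 -0.14  3.6 ] [-0.002 -0.003 -0.003]
```

View pics/w8.png

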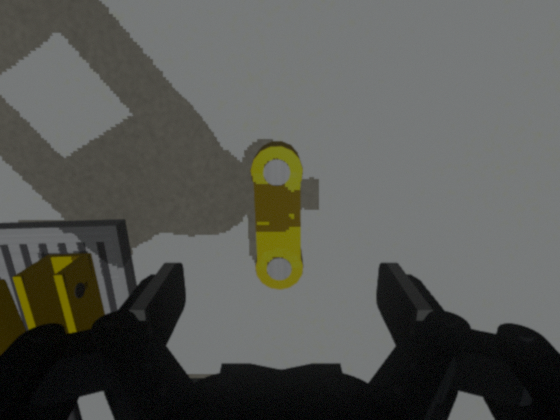

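Request:
{"fn": "carry_out", "kwargs": {
  "deltas": [-0.3, -0.2, 3.5, 0, -0.006, -0.01, 0, 0, 3.5, 0, 0, -0.005, 0, 0, 2.5, 0, 0, 0, 0, 0, 0, 0, 0, 0]
}}

```text
clock: 16.1
tcp_pos: [434.9, 229.1, 12.6]
tcp_rot: [-179.7, -0.2, 179.8]
wrist_force: [-0.0, 0.2, 1.5]
opening: 0.998
```

```bash
python3 go.py 435 233.5 4 180
```

```text
clock 16.10 pos [434.9 229.1  12.6] rot [-1.7967e+02 -1.5000e-01  1.7978e+02] op 0.998 F [-0.   0.2  1.5] j [ 28.  28. 118.  -0.  34. -62.]
total cm [-0.01  0.45  0.85] rad [-0.006 -0.003 -0.004] rows 1 per row [-0.01  0.45  0.85] [-0.006 -0.003 -0.004]
```

Request:
{"fn": "carry_out", "kwargs": {
  "deltas": [0, 0.45, 0.6, -0.006, -0.003, -0.004, 0, 0, 0.2, 0, 0, 0, 0, 0, 0, 0, 0, 0]
}}

```text
clock: 16.48
tcp_pos: [436.3, 233.2, 5.7]
tcp_rot: [179.9, 0.1, 179.9]
wrist_force: [0.6, 0.6, 0.5]
opening: 0.996
```

Request:
{"fn": "carry_out", "kwargs": {
  "deltas": [0, 0, 0, 0, 0, 0, 0, 0, 0, 0, 0, 0, 0, 0, 0, 0, 0, 0, 0, 0, 0, 0, 0, 0, 0, 0, 0, 0, 0, 0],
  "gripper": 0.15
}}

```text
clock: 17.1
tcp_pos: [437.1, 233.8, 7.0]
tcp_rot: [179.8, 0.3, 180.0]
wrist_force: [-0.5, 0.7, -1.1]
opening: 0.363
```

Request:
{"fn": "carry_out", "kwargs": {
  "deltas": [0, 0, 0, 0, 0, 0, 0, 0, -1, 0, 0, 0, 0, 0, -4, 0, 0, 0, 0, 0, -5, 0, 0, 0, -1, -2, -2, 0, 0, 0]
}}

```text
clock: 17.73
tcp_pos: [444.7, 213.1, 130.0]
tcp_rot: [180.0, 0.0, -179.9]
wrist_force: [0.6, 0.3, -2.7]
opening: 0.367
```

```bash
python3 go.py 519.5 -71 110 181.3
```

```text
clock 17.73 pos [444.7 213.1 130. ] rot [ 1.7998e+02  1.0000e-02 -1.7995e+02] op 0.367 F [ 0.6  0.3 -2.7] j [ 25.  16. 115.   0.  49. -65.]
total cm [ -7.45 -28.42   1.99] rad [ 0.     0.    -0.022] rows 5 per row [-1.49 -5.68  0.4 ] [ 0.     0.    -0.004]
```

Request:
{"fn": "carry_out", "kwargs": {
  "deltas": [-1.5, -5.5, 0, 0, 0, -0.004, -1.5, -5.5, 0, 0, 0, -0.004, -1.5, -5.5, 0, 0, 0, -0.004, -1.4, -5.5, 0, 0, 0, -0.004, -1.3, -5.5, 0.5, 0, 0, -0.004]
}}

```text
clock: 18.35
tcp_pos: [523.7, -66.2, 131.2]
tcp_rot: [179.9, 0.6, -178.4]
wrist_force: [1.3, 0.4, -0.1]
opening: 0.362
```

```bash
python3 - <<'E'
from loc import *
p=camera('wrist');save(p,'w9')
E
python3 go.py 519.5 -71 12 181.3
```

```text
clock 18.40 pos [525.4 -71.9 130.9] rot [-179.97    0.65 -178.48] op 0.367 F [ 2.2 -5.7 -1.6] j [  -8.   19.  111.    0.   50. -100.]
total cm [ 0.72  0.11 11.88] rad [-0.     0.011  0.004] rows 2 per row [0.36 0.06 5.94] [-0.     0.006  0.002]
```

View pics/w9.png

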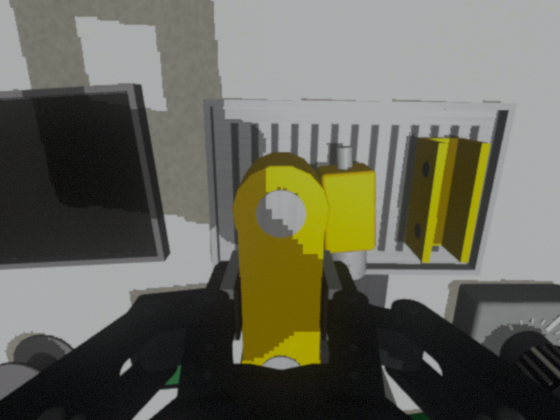

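Request:
{"fn": "carry_out", "kwargs": {
  "deltas": [0.5, 0, 3, 0, 0.006, 0, 0.2, 0, 3, 0, 0.005, 0, 0, 0, 3, 0, 0, 0, 0, 0, 0, 0, 0, 0]
}}

```text
clock: 18.9
tcp_pos: [519.3, -75.4, 40.9]
tcp_rot: [-180.0, 0.1, -178.8]
wrist_force: [0.7, 0.3, -1.6]
opening: 0.366
```

```bash
python3 go.py 519.5 -71 12 181.3
```

```text
clock 18.90 pos [519.3 -75.4  40.9] rot [-1.7995e+02  1.2000e-01 -1.7880e+02] op 0.366 F [ 0.7  0.3 -1.6] j [  -8.   27.  114.   -0.   39. -100.]
total cm [-0.02  0.44  2.89] rad [-0.001  0.002 -0.002] rows 1 per row [-0.02  0.44  2.89] [-0.001  0.002 -0.002]
```

Request:
{"fn": "carry_out", "kwargs": {
  "deltas": [0, 0.4, 1.5, 0, 0, 0, 0, 0, 1.2, 0, 0, 0, 0, 0, 0, 0, 0, 0]
}}

```text
clock: 19.27
tcp_pos: [521.0, -71.0, 14.8]
tcp_rot: [-179.9, 0.3, -178.8]
wrist_force: [0.2, 0.6, -0.9]
opening: 0.37
```

```bash
python3 go.py 519.5 -71 12 181.3
```

```text
clock 19.27 pos [521.  -71.   14.8] rot [-179.92    0.31 -178.78] op 0.370 F [ 0.2  0.6 -0.9] j [ -8.  29. 114.  -0.  36. -99.]
total cm [0.15 0.   0.28] rad [-0.001  0.005 -0.001] rows 1 per row [0.15 0.   0.28] [-0.001  0.005 -0.001]
```

Request:
{"fn": "carry_out", "kwargs": {
  "deltas": [0.1, 0, 0.25, 0, 0.005, 0, 0, 0, 0, 0, 0, 0]
}}

```text
clock: 19.52
tcp_pos: [520.5, -71.0, 12.8]
tcp_rot: [-179.9, 0.1, -178.8]
wrist_force: [-0.1, 0.5, -0.6]
opening: 0.366
```

Request:
{"fn": "carry_out", "kwargs": {
  "deltas": [0, 0, 0, 0, 0, 0, 0, 0, 0, 0, 0, 0, 0, 0, 0, 0, 0, 0],
  "gripper": 0.58
}}

```text
clock: 19.9
tcp_pos: [521.2, -71.2, 13.6]
tcp_rot: [-179.9, 0.1, -178.8]
wrist_force: [-0.0, -0.4, -0.5]
opening: 0.582
```

Request:
{"fn": "carry_out", "kwargs": {
  "deltas": [0, 0, -2, 0, 0, 0, 0, 0, -4, 0, 0, 0, 0, 0, -5, 0, 0, 0, 0, 0, -3, 0, 0, 0, 0, 0, 0, 0, 0, 0]
}}

```text
clock: 20.52
tcp_pos: [520.7, -70.9, 157.8]
tcp_rot: [-179.9, 0.1, -178.8]
wrist_force: [0.9, -0.5, -0.3]
opening: 0.579
```

```bash
python3 - <<'E'
from loc import *
p=camera('wrist');save(p,'w10');w=cloud(p)
for m,s,c in comps(yellow(p)): print(s,blob(w,m,25,55))
p=camera('top');save(p,'t10',(150,100,350,300),3)
E
python3 go.py 651 151 150 90
```

```text
[ 259  131   44  127 3818] (((518.6305541992188, -72.78919219970703), (106.65520477294922, 34.04427719116211), 1.0145783424377441), 3804, np.float64(41.817359646546834))
[ 402  139   72  112 3998] (((515.9585571289062, 59.92646026611328), (91.1417465209961, 37.136268615722656), 1.8140031099319458), 2374, np.float64(43.48626570388501))
[ 325  164   51   79 3696] (((525.0144653320312, -13.909378051757812), (63.2027473449707, 39.48435974121094), 3.5002315044403076), 3608, np.float64(41.70459533467575))
clock 20.62 pos [519.1 -70.7 155.4] rot [-1.7994e+02 -1.1000e-01 -1.7879e+02] op 0.581 F [ 0.2  0.  -0.1] j [ -8.  17. 110.  -0.  54. -99.]
total cm [-13.65  21.89   0.49] rad [-2.000e-03 -1.000e-03  1.592e+00] rows 10 per row [-1.37  2.19  0.05] [-0.    -0.     0.159]
```

View pics/w10.png

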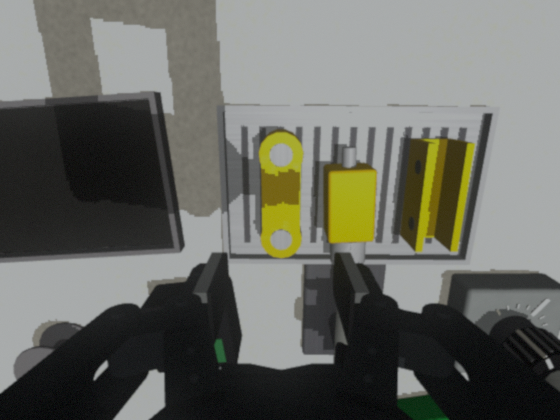

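View pics/t10.png

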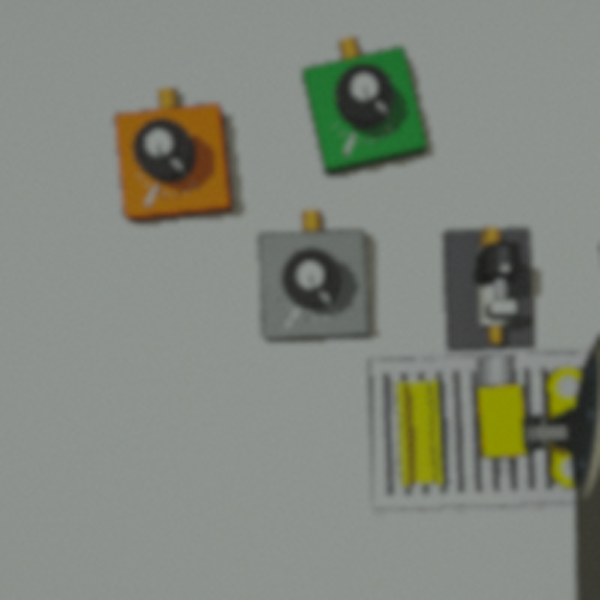

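Request:
{"fn": "carry_out", "kwargs": {
  "deltas": [0, 5.5, -2, 0, 0, 0, 0, 5.5, -2, 0, 0, 0, -1, 5.5, 0, 0, 0, 0, -4, 4, 0, 0, 0, 0, -5, 1, 0, 0, 0, 0],
  "gripper": 1
}}

```text
clock: 21.25
tcp_pos: [610.9, 151.0, 187.3]
tcp_rot: [-179.9, -0.8, -179.0]
wrist_force: [-0.1, -0.9, 0.2]
opening: 1.001
```

```bash
python3 go.py 651 151 150 181.3
```

```text
clock 21.25 pos [610.9 151.  187.3] rot [-179.88   -0.82 -178.96] op 1.001 F [-0.1 -0.9  0.2] j [ 14.  23.  95.   0.  63. -77.]
total cm [-4.07 -0.06  3.68] rad [-0.002 -0.014 -0.004] rows 1 per row [-4.07 -0.06  3.68] [-0.002 -0.014 -0.004]
```

```bash
python3 - <<'E'
from loc import *
np.set_printoptions(precision=1,suppress=True)
p=camera('wrist');save(p,'w11',(180,180,400,420),2.4);w=cloud(p)
m=(abs(w[...,2]-90)<4)&(abs(w[...,0]-651)<60)&(abs(w[...,1]-151)<60)
P=w[m];print(len(P),P.min(0),P.max(0),np.median(P,0))
c,r=cv2.minEnclosingCircle(P[:,:2].astype(np.float32));print(c,r)
m=(abs(w[...,2]-106)<4)&(abs(w[...,0]-651)<60)&(abs(w[...,1]-151)<60)
P=w[m];print(len(P)); 
if len(P): print(cv2.minEnclosingCircle(P[:,:2].astype(np.float32)),np.median(P,0))
m=(abs(w[...,2]-35)<3)&(abs(w[...,0]-651)<75)&(abs(w[...,1]-151)<75)
print(cv2.minAreaRect(w[m][:,:2].astype(np.float32)))
E
```

```text
2030 [624.8 126.3  86. ] [674.8 175.4  93.7] [643.7 150.2  90.8]
(650.304931640625, 150.5557403564453) 25.629289627075195
719
((650.2899780273438, 151.041259765625), 11.632062911987305) [649.1 151.  107.7]
((664.9902954101562, 163.79090881347656), (125.49272918701172, 120.80315399169922), 1.6849762201309204)
```

View pics/w11.png

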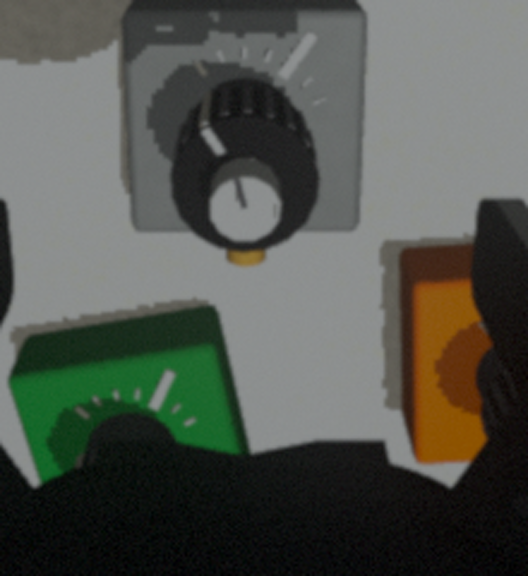

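Request:
{"fn": "carry_out", "kwargs": {
  "deltas": [-4.0, 0, 1, 0, -0.014, 0, 0, 0, 2, 0, 0, 0, 0, 0, 0, 0, 0, 0],
  "newtons": 30
}}

```text
clock: 21.68
tcp_pos: [655.4, 152.1, 148.8]
tcp_rot: [-179.8, -0.3, -178.9]
wrist_force: [-0.3, -0.2, -0.0]
opening: 1.001
```

```bash
python3 go.py 650.3 150.8 56 181.3
```

```text
clock 21.68 pos [655.4 152.1 148.8] rot [-179.81   -0.25 -178.94] op 1.001 F [-0.3 -0.2 -0. ] j [ 13.  29.  91.  -0.  60. -78.]
total cm [ 0.47 -0.09  9.28] rad [-0.003 -0.004 -0.004] rows 2 per row [ 0.24 -0.04  4.64] [-0.002 -0.002 -0.002]
```

Request:
{"fn": "carry_out", "kwargs": {
  "deltas": [0.5, -0.1, 0.5, -0.003, -0.004, 0, 0, 0, 3, 0, 0, 0, 0, 0, 3, 0, 0, 0, 0, 0, 0, 0, 0, 0]
}}

```text
clock: 22.18
tcp_pos: [646.4, 149.9, 83.3]
tcp_rot: [180.0, -0.1, -179.0]
wrist_force: [0.0, 1.0, -0.6]
opening: 1.0
```

```bash
python3 go.py 650.3 150.8 56 181.3
```

```text
clock 22.18 pos [646.4 149.9  83.3] rot [ 1.8000e+02 -7.0000e-02 -1.7897e+02] op 1.000 F [ 0.   1.  -0.6] j [ 13.  33.  95.   0.  53. -78.]
total cm [-0.39  0.08  2.73] rad [ 0.    -0.001 -0.005] rows 1 per row [-0.39  0.08  2.73] [ 0.    -0.001 -0.005]
```

Request:
{"fn": "carry_out", "kwargs": {
  "deltas": [-0.35, 0.1, 1.2, 0, 0, 0, 0, 0, 1.3, 0, 0, 0, 0, 0, 0, 0, 0, 0]
}}

```text
clock: 22.55
tcp_pos: [651.0, 151.3, 59.8]
tcp_rot: [180.0, 0.1, -179.0]
wrist_force: [0.4, -0.5, 0.4]
opening: 0.999
```

```bash
python3 go.py 650.3 150.8 56 181.3
```

```text
clock 22.55 pos [651.  151.3  59.8] rot [ 1.7995e+02  1.4000e-01 -1.7898e+02] op 0.999 F [ 0.4 -0.5  0.4] j [ 13.  35.  95.   0.  50. -78.]
total cm [ 0.07 -0.04  0.38] rad [ 0.001  0.002 -0.005] rows 1 per row [ 0.07 -0.04  0.38] [ 0.001  0.002 -0.005]
```

Request:
{"fn": "carry_out", "kwargs": {
  "deltas": [0.05, 0, 0.4, 0, 0, 0, 0, 0, 0, 0, 0, 0]
}}

```text
clock: 22.8
tcp_pos: [651.0, 151.4, 56.2]
tcp_rot: [179.9, 0.2, -179.0]
wrist_force: [0.6, -0.7, -0.2]
opening: 1.003
```

Request:
{"fn": "carry_out", "kwargs": {
  "deltas": [0, 0, 0, 0, 0, 0, 0, 0, 0, 0, 0, 0, 0, 0, 0, 0, 0, 0, 0, 0, 0, 0, 0, 0, 0, 0, 0, 0, 0, 0],
  "gripper": 0.3,
  "newtons": 40
}}

```text
clock: 23.42
tcp_pos: [651.3, 152.4, 57.3]
tcp_rot: [179.9, 0.3, -179.0]
wrist_force: [0.0, 1.2, 0.7]
opening: 0.574
```

```bash
python3 go.py 650.3 150.8 56 112.5;python3 - <<'E'
from loc import *
p=camera('wrist');save(p,'w12')
E
```

```text
clock 23.43 pos [651.3 152.4  57.3] rot [ 179.86    0.26 -178.98] op 0.574 F [0.  1.2 0.7] j [ 13.  35.  95.   0.  50. -78.]
total cm [ 0.11 -0.16  0.13] rad [0.005 0.003 1.196] rows 7 per row [ 0.02 -0.02  0.02] [0.001 0.    0.171]
```

View pics/w12.png

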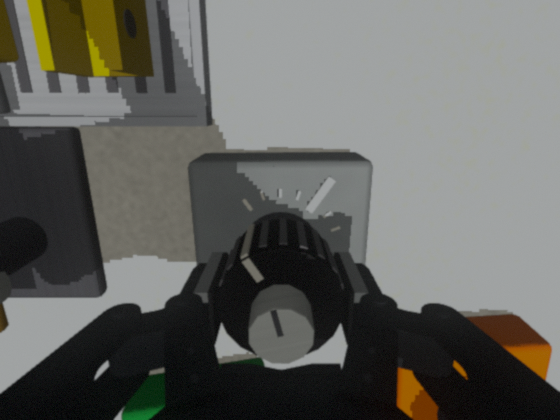

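Request:
{"fn": "carry_out", "kwargs": {
  "deltas": [0, -0.05, 0, 0, 0, 0.12, 0, 0, 0, 0, 0, 0.12, 0, 0, 0, 0, 0, 0.12, 0, 0, 0, 0, 0, 0.12, 0, 0, 0, 0, 0, 0]
}}

```text
clock: 24.1
tcp_pos: [651.4, 152.5, 57.3]
tcp_rot: [179.7, 0.1, 152.8]
wrist_force: [-0.8, 2.0, 0.7]
opening: 0.574
```

```bash
python3 go.py 651 151.5 57 112.2
```

```text
clock 24.10 pos [651.4 152.5  57.3] rot [1.7972e+02 1.5000e-01 1.5277e+02] op 0.574 F [-0.8  2.   0.7] j [ 13.  35.  95.   0.  50. -50.]
total cm [-0.01 -0.11  0.03] rad [0.006 0.001 0.708] rows 5 per row [-0.   -0.02  0.01] [0.001 0.    0.142]
```

Request:
{"fn": "carry_out", "kwargs": {
  "deltas": [0, -0.03, 0, 0.003, 0, 0.14, 0, -0.03, 0, 0.003, 0, 0.14, 0, 0, 0, 0, 0, 0.14, 0, 0, 0, 0, 0, 0.14, 0, 0, 0, 0, 0, 0]
}}

```text
clock: 24.72
tcp_pos: [651.5, 152.7, 57.3]
tcp_rot: [179.9, 0.1, 120.7]
wrist_force: [-0.5, 0.5, 1.2]
opening: 0.576
```

```bash
python3 go.py 651 151.5 57 112.2
```

```text
clock 24.73 pos [651.5 152.7  57.3] rot [1.7993e+02 1.0000e-01 1.2067e+02] op 0.576 F [-0.5  0.5  1.2] j [ 13.  35.  95.  -0.  50. -18.]
total cm [-0.07 -0.1   0.03] rad [0.001 0.002 0.148] rows 1 per row [-0.07 -0.1   0.03] [0.001 0.002 0.148]
```

Request:
{"fn": "carry_out", "kwargs": {
  "deltas": [0, 0, 0, 0, 0, 0.12, 0, 0, 0, 0, 0, 0.04, 0, 0, 0, 0, 0, 0]
}}

```text
clock: 25.1
tcp_pos: [651.6, 152.7, 57.3]
tcp_rot: [179.9, 0.1, 112.1]
wrist_force: [-0.5, 1.6, -0.3]
opening: 0.574
```

```bash
python3 go.py 651 151.5 57 112.2;python3 - <<'E'
from loc import *
p=camera('wrist');save(p,'w13')
E
```

```text
clock 25.10 pos [651.6 152.7  57.3] rot [1.7990e+02 9.0000e-02 1.1206e+02] op 0.574 F [-0.5  1.6 -0.3] j [13. 35. 95. -0. 50. -9.]
total cm [-0.09 -0.1   0.03] rad [ 0.002  0.002 -0.002] rows 1 per row [-0.09 -0.1   0.03] [ 0.002  0.002 -0.002]
```

View pics/w13.png

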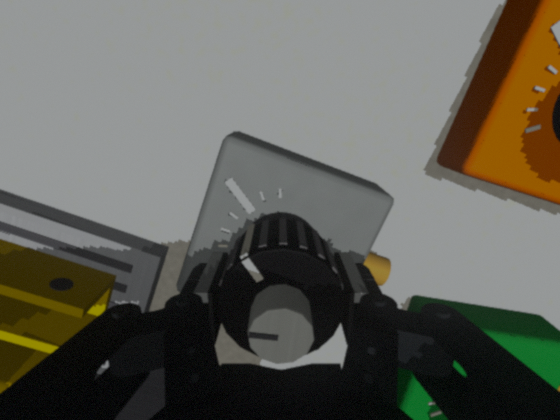

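Request:
{"fn": "carry_out", "kwargs": {
  "deltas": [0, 0, 0, 0, 0, 0, 0, 0, 0, 0, 0, 0, 0, 0, 0, 0, 0, 0, 0, 0, 0, 0, 0, 0],
  "gripper": 1
}}

```text
clock: 25.65
tcp_pos: [651.7, 151.9, 57.1]
tcp_rot: [179.9, 0.1, 112.3]
wrist_force: [0.3, -0.1, -0.9]
opening: 0.999
```

Request:
{"fn": "carry_out", "kwargs": {
  "deltas": [0, 0, -3, 0, 0, 0, 0, 0, -5, 0, 0, 0, 0, 0, -5, 0, 0, 0, 0, 0, -2, 0, 0, 0.1, 0, 0, 0, 0, 0, 0.1]
}}

```text
clock: 26.28
tcp_pos: [651.1, 151.9, 211.5]
tcp_rot: [180.0, 0.1, 100.6]
wrist_force: [-0.5, -0.4, -0.8]
opening: 0.999
```

```bash
python3 go.py 630 60 200 91.3;python3 - <<'E'
from loc import *
p=camera('top');save(p,'t14',(230,160,430,280),4)
p=camera('side');save(p,'s14',(230,170,430,300),4)
E
```

```text
clock 26.27 pos [651.1 151.9 211.5] rot [1.7996e+02 1.4000e-01 1.0060e+02] op 0.999 F [-0.5 -0.4 -0.8] j [13. 25. 89. -0. 66.  3.]
total cm [-8.64 -3.77  1.17] rad [0.001 0.002 0.162] rows 2 per row [-4.32 -1.88  0.58] [0.    0.001 0.081]
```

View pics/s14.png

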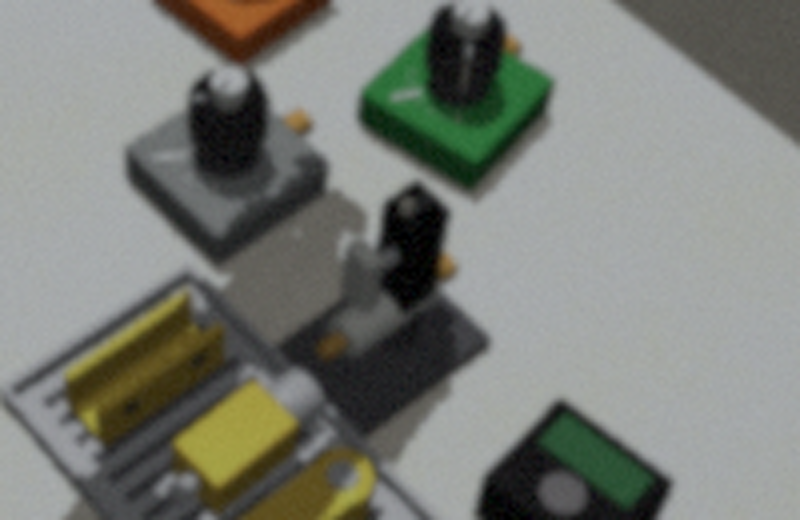

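Request:
{"fn": "carry_out", "kwargs": {
  "deltas": [-5, -0.5, 0, 0, 0, 0.08, -5, 0, 0, 0, 0, 0.08, -3, 0, 0.5, 0, 0, 0, 0, 0, 0, 0, 0, 0]
}}

```text
clock: 26.88
tcp_pos: [660.2, 19.1, 202.7]
tcp_rot: [-179.8, 0.2, 92.0]
wrist_force: [-0.2, -0.3, 1.0]
opening: 0.999
```

```bash
python3 go.py 643 -3 200 91.3;python3 - <<'E'
from loc import *
np.set_printoptions(precision=1,suppress=True)
import pickle
p=camera('wrist');save(p,'w15');w=cloud(p);pickle.dump(p,open('w15.pkl','wb'))
g=(abs(w[...,0]-645)<50)&(abs(w[...,1])<45)
for lo,hi in [(134,144),(145,156),(125,134),(100,125),(58,68)]:
    m=g&(w[...,2]>lo)&(w[...,2]<hi)
    if m.sum()>5: print(lo,hi,m.sum(),w[m].min(0),w[m].max(0),cv2.minAreaRect(w[m][:,:2].astype(np.float32)))
E
```

```text
clock 26.88 pos [660.2  19.1 202.7] rot [-1.7975e+02  1.6000e-01  9.1980e+01] op 0.999 F [-0.2 -0.3  1. ] j [ 2. 25. 90. -0. 65. -0.]
total cm [-2.15 -1.8   0.29] rad [-0.004  0.003  0.012] rows 1 per row [-2.15 -1.8   0.29] [-0.004  0.003  0.012]
134 144 1497 [643.2 -20.8 134. ] [671.3   8.8 144. ] ((657.3402709960938, -5.937841415405273), (27.700883865356445, 29.17323875427246), 1.3834125995635986)
145 156 96 [645.7 -10.7 145.6] [650.6  -3.4 151.9] ((648.17626953125, -7.047086715698242), (4.769343852996826, 7.1092939376831055), 1.727402925491333)
125 134 658 [613.1 -18.  125. ] [671.7   8.6 133.9] ((642.4508056640625, -3.390277862548828), (59.89868927001953, 21.767534255981445), 8.725821495056152)
100 125 931 [613.8 -15.5 100. ] [671.8   8.9 125. ] ((643.5988159179688, -2.5510826110839844), (57.75288009643555, 20.403305053710938), 8.029010772705078)
58 68 1004 [601.8 -18.4  58. ] [694.6   8.6  68. ] ((648.1217651367188, -4.759819984436035), (92.77845001220703, 26.48790740966797), 1.0605945587158203)
```

View pics/w15.png

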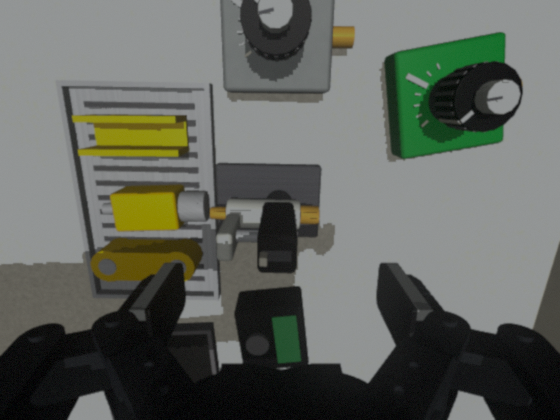

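Request:
{"fn": "carry_out", "kwargs": {
  "deltas": [-2.3, -1.5, 0, -0.004, 0.003, 0.01, 0, 0, 2, 0, 0, 0, 0, 0, 0, 0, 0, 0]
}}

```text
clock: 27.3
tcp_pos: [645.8, -0.6, 182.5]
tcp_rot: [-180.0, -0.1, 91.8]
wrist_force: [-0.2, 0.9, 0.0]
opening: 1.0
```

```bash
python3 go.py 645 -6.3 86 91.4
```

```text
clock 27.30 pos [ 6.458e+02 -6.000e-01  1.825e+02] rot [-1.7998e+02 -1.0000e-01  9.1780e+01] op 1.000 F [-0.2  0.9  0. ] j [-0. 25. 93.  0. 62. -2.]
total cm [-0.58 -0.1   9.64] rad [-0.    -0.002  0.007] rows 2 per row [-0.29 -0.05  4.82] [-0.    -0.001  0.003]
```

Request:
{"fn": "carry_out", "kwargs": {
  "deltas": [-0.5, -0.1, 1, 0, -0.002, 0.007, 0, 0, 1.5, 0, 0, 0, 0, 0, 1.0, 0, 0, 0, 0, 0, 0, 0, 0, 0]
}}

```text
clock: 27.8
tcp_pos: [645.6, -4.1, 145.9]
tcp_rot: [180.0, 0.0, 91.5]
wrist_force: [0.4, 0.7, -0.2]
opening: 1.004
```

```bash
python3 go.py 645 -6.3 86 91.4
```

```text
clock 27.80 pos [645.6  -4.1 145.9] rot [1.7997e+02 1.0000e-02 9.1530e+01] op 1.004 F [ 0.4  0.7 -0.2] j [-0. 27. 95. -0. 58. -2.]
total cm [-0.22 -0.07  5.99] rad [0.    0.    0.002] rows 1 per row [-0.22 -0.07  5.99] [0.    0.    0.002]
```

Request:
{"fn": "carry_out", "kwargs": {
  "deltas": [-0.2, -0.05, 2, 0, 0, 0.002, 0, 0, 2, 0, 0, 0, 0, 0, 1.2, 0, 0, 0, 0, 0, 0, 0, 0, 0]
}}

```text
clock: 28.3
tcp_pos: [645.1, -6.5, 90.2]
tcp_rot: [180.0, 0.0, 91.4]
wrist_force: [-0.6, 0.3, 0.6]
opening: 1.002
```

```bash
python3 go.py 647 -6.3 86 91.4; python3 - <<'E'
from loc import *
import pickle
p=camera('wrist');save(p,'w16');
p=camera('side');save(p,'s16',(250,170,410,290),5)
E
```

```text
clock 28.30 pos [645.1  -6.5  90.2] rot [1.7998e+02 1.0000e-02 9.1400e+01] op 1.002 F [-0.6  0.3  0.6] j [-1. 31. 97. -0. 52. -2.]
total cm [0.01 0.19 0.42] rad [ 0.  0. -0.] rows 1 per row [0.01 0.19 0.42] [ 0.  0. -0.]
```

View pics/w16.png

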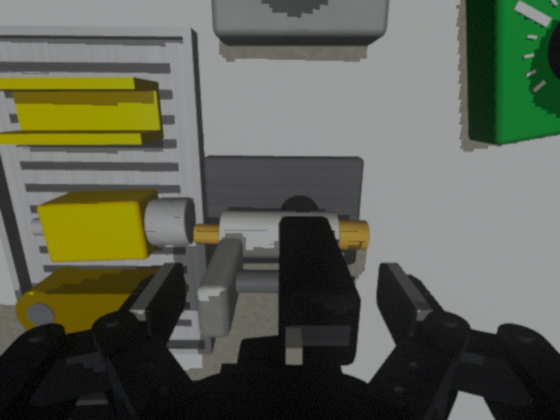

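View pics/s16.png

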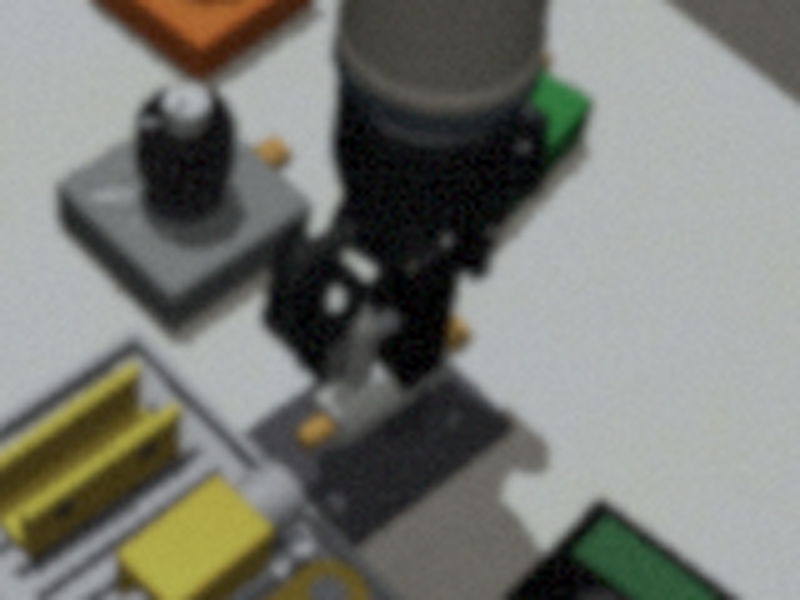

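Request:
{"fn": "carry_out", "kwargs": {
  "deltas": [0, 0.2, 0.2, 0, 0, 0, 0, 0, 0, 0, 0, 0, 0, 0, 0, 0, 0, 0],
  "gripper": 0.7,
  "newtons": 30
}}

```text
clock: 28.78
tcp_pos: [647.7, -6.4, 90.5]
tcp_rot: [179.9, 0.0, 91.4]
wrist_force: [-2.9, -0.2, -1.9]
opening: 0.702
```

Request:
{"fn": "carry_out", "kwargs": {
  "deltas": [0, 0, 0, 0, 0, 0, 0, 0, 0, 0, 0, 0, 0, 0, 0, 0, 0, 0],
  "gripper": 0.56
}}

```text
clock: 29.15
tcp_pos: [648.2, -6.4, 91.0]
tcp_rot: [179.8, 0.0, 91.4]
wrist_force: [-1.3, -0.3, -0.1]
opening: 0.564
```

```bash
python3 go.py 647 -6.3 88 91.4; python3 - <<'E'
from loc import *
import pickle
np.set_printoptions(precision=1,suppress=True)
p=camera('wrist');save(p,'w17');w=cloud(p)
g=(abs(w[...,0]-645)<50)&(abs(w[...,1])<45)
for lo,hi in [(145,156)]:
    m=g&(w[...,2]>lo)&(w[...,2]<hi)
    if m.sum()>5: print(lo,hi,m.sum(),w[m].min(0),w[m].max(0),np.median(w[m],0))
E
```

```text
clock 29.15 pos [648.2  -6.4  91. ] rot [1.7982e+02 1.0000e-02 9.1390e+01] op 0.564 F [-1.3 -0.3 -0.1] j [-1. 31. 97. -0. 52. -2.]
total cm [ 0.01 -0.12  0.3 ] rad [ 0.003  0.    -0.   ] rows 1 per row [ 0.01 -0.12  0.3 ] [ 0.003  0.    -0.   ]
145 156 7913 [595.  -22.3 145. ] [695.    8.5 156. ] [619.6  -3.9 149.7]
```

View pics/w17.png

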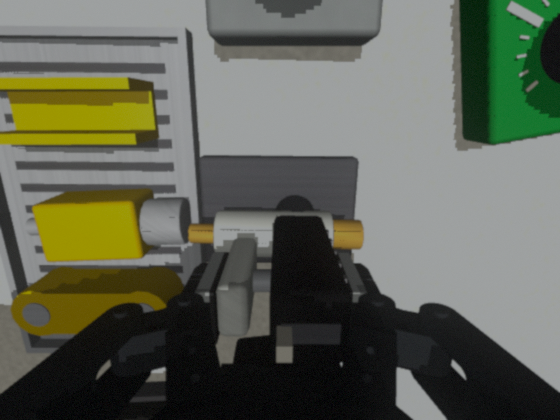

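Request:
{"fn": "carry_out", "kwargs": {
  "deltas": [0, 0, 0, 0, 0, 0, 0, 0, 0, 0, 0, 0, 0, 0, 0, 0, 0, 0, 0, 0, 0, 0, 0, 0, 0, 0, 0, 0, 0, 0]
}}

```text
clock: 29.82
tcp_pos: [648.2, -6.4, 91.0]
tcp_rot: [179.8, 0.0, 91.4]
wrist_force: [-0.9, -0.2, -0.4]
opening: 0.561
```

Request:
{"fn": "carry_out", "kwargs": {
  "deltas": [0, 0, 0, 0, 0, 0, 0, 0, 0, 0, 0, 0, 0, 0, 0, 0, 0, 0, 0, 0, 0, 0, 0, 0, 0, 0, 0, 0, 0, 0]
}}

```text
clock: 30.45
tcp_pos: [648.1, -6.4, 90.9]
tcp_rot: [179.8, 0.0, 91.4]
wrist_force: [-1.6, 0.4, 0.6]
opening: 0.562
```

```bash
python3 go.py 650.8 -6.3 88 91.4; python3 - <<'E'
from loc import *
p=camera('wrist');save(p,'w18',(190,190,380,400),2.5)
E
```

```text
clock 30.45 pos [648.1  -6.4  90.9] rot [1.7983e+02 1.0000e-02 9.1390e+01] op 0.562 F [-1.6  0.4  0.6] j [-1. 31. 97. -0. 52. -2.]
total cm [0.   0.26 0.29] rad [ 0.003  0.    -0.   ] rows 1 per row [0.   0.26 0.29] [ 0.003  0.    -0.   ]
```

View pics/w18.png

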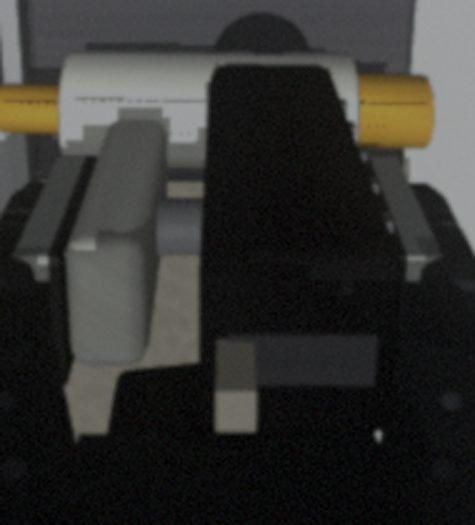

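Request:
{"fn": "carry_out", "kwargs": {
  "deltas": [0, 0, 0, 0, 0, 0, 0, 0, 0, 0, 0, 0, 0, 0, 0, 0, 0, 0, 0, 0, 0, 0, 0, 0, 0, 0, 0, 0, 0, 0],
  "gripper": 0.548
}}

```text
clock: 31.12
tcp_pos: [648.7, -6.4, 91.1]
tcp_rot: [179.8, 0.0, 91.4]
wrist_force: [0.2, -0.9, 0.7]
opening: 0.55
```

Request:
{"fn": "carry_out", "kwargs": {
  "deltas": [0, 0, 0, 0, 0, 0, 0, 0, 0, 0, 0, 0, 0, 0, 0, 0, 0, 0, 0, 0, 0, 0, 0, 0, 0, 0, 0, 0, 0, 0]
}}

```text
clock: 31.75
tcp_pos: [648.7, -6.4, 91.1]
tcp_rot: [179.8, 0.0, 91.4]
wrist_force: [0.2, -0.2, 0.4]
opening: 0.549
```

```bash
python3 go.py 650.8 -6.3 88 91.4; python3 - <<'E'
from loc import *
p=camera('wrist');save(p,'w19',(190,190,380,400),2.5)
E
```

```text
clock 31.75 pos [648.7  -6.4  91.1] rot [1.7977e+02 1.0000e-02 9.1390e+01] op 0.549 F [ 0.2 -0.2  0.4] j [-1. 31. 97. -0. 52. -2.]
total cm [0.01 0.21 0.31] rad [ 0.004  0.    -0.   ] rows 1 per row [0.01 0.21 0.31] [ 0.004  0.    -0.   ]
```

View pics/w19.png

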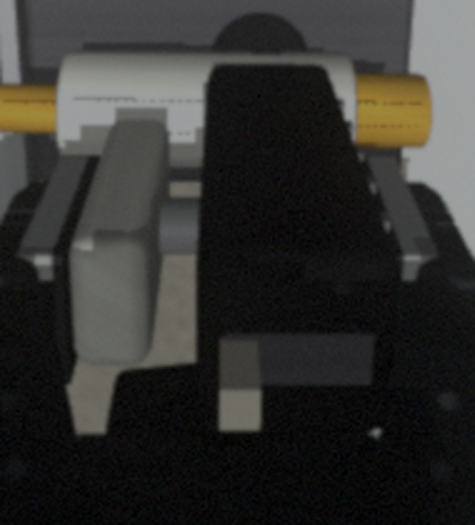

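Request:
{"fn": "carry_out", "kwargs": {
  "deltas": [0, 0.2, 0, 0, 0, 0, 0, 0.15, 0, 0, 0, 0, 0, 0, 0, 0, 0, 0, 0, 0, 0, 0, 0, 0, 0, 0, 0, 0, 0, 0],
  "gripper": 0.465,
  "newtons": 40
}}

```text
clock: 32.42
tcp_pos: [652.2, -6.4, 92.1]
tcp_rot: [179.8, 0.0, 91.4]
wrist_force: [-1.6, 0.2, 2.0]
opening: 0.462
```

```bash
python3 go.py 650.8 -6.3 88 91.4; python3 - <<'E'
from loc import *
p=camera('wrist');save(p,'w20',(190,190,380,400),2.5)
E
```

```text
clock 32.42 pos [652.2  -6.4  92.1] rot [1.798e+02 2.000e-02 9.139e+01] op 0.462 F [-1.6  0.2  2. ] j [-1. 31. 96. -0. 53. -2.]
total cm [ 0.01 -0.14  0.41] rad [ 0.004  0.    -0.   ] rows 1 per row [ 0.01 -0.14  0.41] [ 0.004  0.    -0.   ]
```

View pics/w20.png

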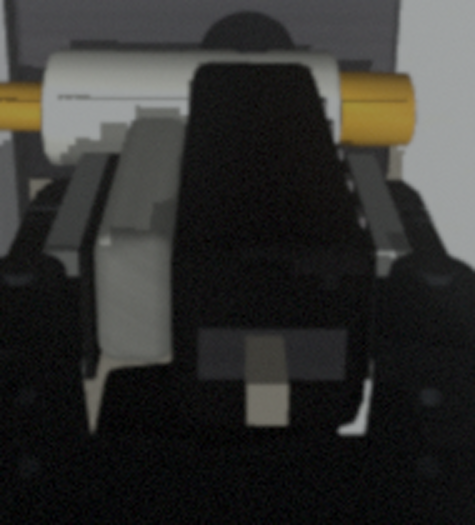

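Request:
{"fn": "carry_out", "kwargs": {
  "deltas": [0, 0, 0, 0, 0, 0, 0, 0, 0, 0, 0, 0, 0, 0, 0, 0, 0, 0, 0, 0, 0, 0, 0, 0, 0, 0, 0, 0, 0, 0]
}}

```text
clock: 33.1
tcp_pos: [652.2, -6.4, 92.2]
tcp_rot: [179.8, 0.0, 91.4]
wrist_force: [-0.8, 0.3, 1.2]
opening: 0.463
```

Request:
{"fn": "carry_out", "kwargs": {
  "deltas": [0, 0, 0, 0, 0, 0, 0, 0, 0, 0, 0, 0, 0, 0, 0, 0, 0, 0, 0, 0, 0, 0, 0, 0, 0, 0, 0, 0, 0, 0]
}}

```text
clock: 33.72
tcp_pos: [652.2, -6.4, 92.1]
tcp_rot: [179.8, 0.0, 91.4]
wrist_force: [-0.8, -0.5, 1.7]
opening: 0.467
```

```bash
python3 go.py 645 -6.3 91 91.4; python3 - <<'E'
from loc import *
p=camera('wrist');save(p,'w21',(0,0,560,420),1)
E
```

```text
clock 33.73 pos [652.2  -6.4  92.1] rot [1.798e+02 2.000e-02 9.139e+01] op 0.467 F [-0.8 -0.5  1.7] j [-1. 31. 96. -0. 53. -2.]
total cm [ 0.02 -0.72  0.11] rad [ 0.004  0.    -0.   ] rows 1 per row [ 0.02 -0.72  0.11] [ 0.004  0.    -0.   ]
```

View pics/w21.png

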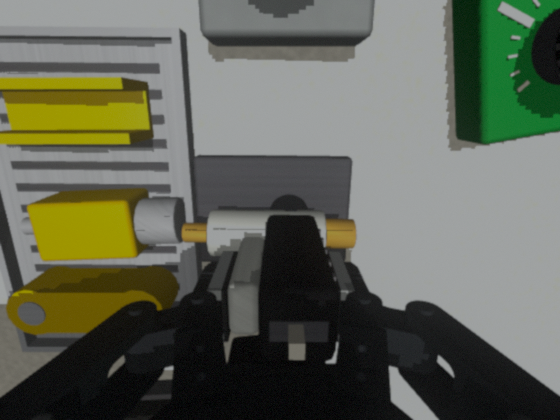

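Request:
{"fn": "carry_out", "kwargs": {
  "deltas": [0, -0.2, 0, 0, 0, 0, 0, -0.3, 0, 0, 0, 0, 0, -0.1, 0, 0, 0, 0, 0, 0, 0, 0, 0, 0, 0, 0, 0, 0, 0, 0],
  "gripper": 1
}}

```text
clock: 34.4
tcp_pos: [644.6, -6.5, 90.9]
tcp_rot: [179.9, 0.0, 91.4]
wrist_force: [0.3, 0.2, -0.6]
opening: 1.002
```

```bash
python3 go.py 645 -6.3 200 91.4
```

```text
clock 34.40 pos [644.6  -6.5  90.9] rot [1.7995e+02 2.0000e-02 9.1420e+01] op 1.002 F [ 0.3  0.2 -0.6] j [-1. 31. 97. -0. 52. -2.]
total cm [ 1.000e-02  6.000e-02 -1.091e+01] rad [0.001 0.    0.   ] rows 2 per row [ 0.01  0.03 -5.45] [0. 0. 0.]
```

Request:
{"fn": "carry_out", "kwargs": {
  "deltas": [0, 0, -4, 0, 0, 0, 0, 0, -5, 0, 0, 0, 0, 0, -2, 0, 0, 0, 3, 0, 0, 0, 0, -0.1, 2, 0, 0, 0, 0, -0.1]
}}

```text
clock: 35.02
tcp_pos: [642.8, 43.2, 205.5]
tcp_rot: [179.8, 0.1, 103.0]
wrist_force: [0.1, -1.4, -0.1]
opening: 1.002
```

```bash
python3 go.py 651.3 151.7 160 112.2; python3 - <<'E'
from loc import *
p=camera('wrist');save(p,'w22');w=cloud(p)
for m,s,c in comps(yellow(p)): print(s,blob(w,m,25,55))
E
```

```text
clock 35.02 pos [642.8  43.2 205.5] rot [1.7977e+02 7.0000e-02 1.0304e+02] op 1.002 F [ 0.1 -1.4 -0.1] j [ 4. 23. 93. -0. 64. -9.]
total cm [10.39  3.26  4.55] rad [ 0.004  0.002 -0.16 ] rows 2 per row [5.19 1.63 2.28] [ 0.002  0.001 -0.08 ]
[369  80  19   8  75] (((709.0730590820312, 153.3157501220703), (16.252540588378906, 3.727985143661499), 3.4910290241241455), 73, np.float64(26.65381322486569))
[ 100  108  110   58 3923] (((517.0142822265625, 60.12154006958008), (91.75265502929688, 35.927852630615234), 1.5189932584762573), 1819, np.float64(43.41029743323205))
[ 121  183   73   52 2884] (((526.6158447265625, -12.522048950195312), (62.89002990722656, 38.957763671875), 3.444263458251953), 2653, np.float64(41.60739955595099))
[  87  242  105   41 2058] (((519.1763916015625, -71.92033386230469), (107.1086196899414, 35.67435073852539), 1.8687500953674316), 2015, np.float64(41.769378493904725))
```

View pics/w22.png

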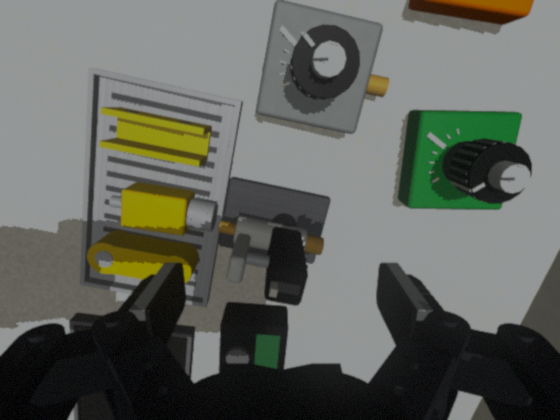

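Request:
{"fn": "carry_out", "kwargs": {
  "deltas": [4.5, 1.4, 0, 0, 0, -0.08, 4.5, 1.2, 0.5, 0, 0, -0.08, 0, 0, 1, 0, 0, 0, 0, 0, 0, 0, 0, 0]
}}

```text
clock: 35.58
tcp_pos: [644.5, 140.1, 190.7]
tcp_rot: [179.7, 0.1, 112.6]
wrist_force: [0.4, -0.4, -0.7]
opening: 0.996
```

```bash
python3 go.py 651 151.5 150 112.2
```

```text
clock 35.58 pos [644.5 140.1 190.7] rot [1.7966e+02 1.3000e-01 1.1256e+02] op 0.996 F [ 0.4 -0.4 -0.7] j [ 12.  25.  91.  -0.  63. -10.]
total cm [0.81 1.01 4.08] rad [0.006 0.002 0.006] rows 1 per row [0.81 1.01 4.08] [0.006 0.002 0.006]
```

Request:
{"fn": "carry_out", "kwargs": {
  "deltas": [0.8, 0.95, 1, 0.006, 0, 0.005, 0, 0, 3, 0, 0, 0, 0, 0, 2, 0, 0, 0, 0, 0, 0, 0, 0, 0]
}}

```text
clock: 36.08
tcp_pos: [652.5, 149.1, 128.7]
tcp_rot: [180.0, 0.2, 111.9]
wrist_force: [0.1, -0.7, 0.6]
opening: 1.001
```

```bash
python3 go.py 651 151.5 57 112.2
```

```text
clock 36.08 pos [652.5 149.1 128.7] rot [1.7997e+02 1.6000e-01 1.1186e+02] op 1.001 F [ 0.1 -0.7  0.6] j [13. 30. 93. -0. 57. -9.]
total cm [ 0.3  -0.06  7.16] rad [ 0.001  0.003 -0.006] rows 2 per row [ 0.15 -0.03  3.58] [ 0.     0.001 -0.003]
```

Request:
{"fn": "carry_out", "kwargs": {
  "deltas": [0.25, 0, 2.5, 0, 0.003, 0, 0, 0, 2.5, 0, 0, 0, 0, 0, 1.7, 0, 0, 0, 0, 0, 0, 0, 0, 0]
}}

```text
clock: 36.58
tcp_pos: [654.7, 151.2, 63.0]
tcp_rot: [179.7, 0.0, 111.7]
wrist_force: [0.1, -0.1, 0.0]
opening: 0.999
```

```bash
python3 go.py 651 151.5 57 112.2
```

```text
clock 36.58 pos [654.7 151.2  63. ] rot [1.7971e+02 2.0000e-02 1.1172e+02] op 0.999 F [ 0.1 -0.1  0. ] j [13. 35. 94.  0. 51. -9.]
total cm [ 0.17 -0.34  0.6 ] rad [ 0.005  0.    -0.008] rows 1 per row [ 0.17 -0.34  0.6 ] [ 0.005  0.    -0.008]
```

Request:
{"fn": "carry_out", "kwargs": {
  "deltas": [0.1, -0.35, 0.6, 0.005, 0, -0.006, 0, 0, 0, 0, 0, 0]
}}

```text
clock: 36.83
tcp_pos: [652.0, 150.9, 58.3]
tcp_rot: [179.9, 0.0, 112.1]
wrist_force: [0.4, -0.2, 0.1]
opening: 1.0
```

Request:
{"fn": "carry_out", "kwargs": {
  "deltas": [0, 0, 0, 0, 0, 0, 0, 0, 0, 0, 0, 0, 0, 0, 0, 0, 0, 0, 0, 0, 0, 0, 0, 0, 0, 0, 0, 0, 0, 0],
  "gripper": 0.3
}}

```text
clock: 37.45
tcp_pos: [652.3, 151.0, 60.0]
tcp_rot: [179.8, 0.1, 112.1]
wrist_force: [-0.9, 0.0, -0.2]
opening: 0.569
```

```bash
python3 go.py 651 151.5 57 181.5
```

```text
clock 37.45 pos [652.3 151.   60. ] rot [1.7983e+02 6.0000e-02 1.1209e+02] op 0.569 F [-0.9  0.  -0.2] j [13. 35. 95. -0. 50. -9.]
total cm [ 0.1 -0.1  0.3] rad [ 0.002  0.003 -1.212] rows 7 per row [ 0.01 -0.01  0.04] [ 0.     0.    -0.173]
```

Request:
{"fn": "carry_out", "kwargs": {
  "deltas": [0, 0, 0, 0, 0, -0.14, 0, 0, 0, 0, 0, -0.14, 0, 0, 0, 0, 0, -0.14, 0, 0, 0, 0, 0, -0.14, 0, 0, 0, 0, 0, -0.14]
}}

```text
clock: 38.08
tcp_pos: [653.1, 151.7, 60.0]
tcp_rot: [179.8, 0.2, 153.4]
wrist_force: [-0.6, 1.0, 1.0]
opening: 0.574
```

```bash
python3 go.py 651 151.5 57 180.5
```

```text
clock 38.08 pos [653.1 151.7  60. ] rot [179.82   0.2  153.37] op 0.574 F [-0.6  1.   1. ] j [ 13.  35.  95.   0.  50. -50.]
total cm [ 0.18 -0.11  0.3 ] rad [ 0.002  0.004 -0.474] rows 3 per row [ 0.06 -0.04  0.1 ] [ 0.001  0.001 -0.158]
```

Request:
{"fn": "carry_out", "kwargs": {
  "deltas": [0.1, -0.05, 0, 0, 0, -0.14, 0, 0, 0, 0, 0, -0.14, 0, 0, 0, 0, 0, -0.1, 0, 0, 0, 0, 0, 0]
}}

```text
clock: 38.58
tcp_pos: [653.3, 152.3, 60.0]
tcp_rot: [179.8, 0.4, 175.9]
wrist_force: [-0.9, -0.3, 0.7]
opening: 0.574
```

```bash
python3 go.py 651 151.5 57 180.5; python3 -c "
from h import *
print(observe()['torque'])"
```

```text
clock 38.58 pos [653.3 152.3  60. ] rot [179.84   0.38 175.87] op 0.574 F [-0.9 -0.3  0.7] j [ 13.  35.  95.   0.  50. -73.]
total cm [ 0.22 -0.1   0.29] rad [ 0.002  0.007 -0.081] rows 1 per row [ 0.22 -0.1   0.29] [ 0.002  0.007 -0.081]
[-0.22392126  0.32960807  0.09363312]
```

Request:
{"fn": "carry_out", "kwargs": {
  "deltas": [0.1, 0, 0, 0, 0.005, -0.07, 0, 0, 0, 0, 0, -0.02, 0, 0, 0, 0, 0, 0]
}}

```text
clock: 38.95
tcp_pos: [653.2, 152.5, 60.0]
tcp_rot: [179.9, 0.2, -179.2]
wrist_force: [-0.3, -0.2, 0.8]
opening: 0.569
```

```bash
python3 go.py 651 151.5 57 180.5; python3 -c "
from h import *
print(observe()['torque'])
p=camera('wrist');save(p,'w23')"
```

```text
clock 38.95 pos [653.2 152.5  60. ] rot [ 179.85    0.22 -179.25] op 0.569 F [-0.3 -0.2  0.8] j [ 13.  35.  95.   0.  50. -78.]
total cm [ 0.22 -0.09  0.3 ] rad [0.003 0.004 0.004] rows 1 per row [ 0.22 -0.09  0.3 ] [0.003 0.004 0.004]
[-0.02271825  0.13999144  0.08629927]
```

View pics/w23.png

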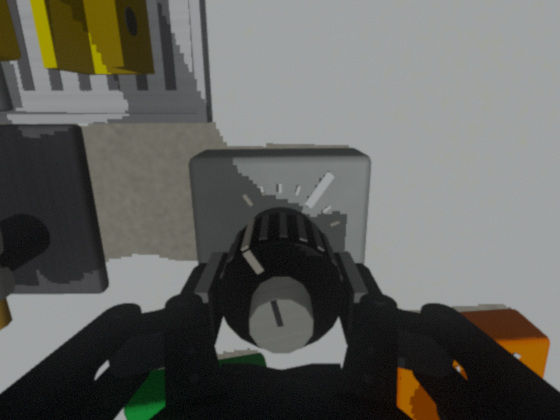

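Request:
{"fn": "carry_out", "kwargs": {
  "deltas": [0, 0, 0, 0, 0, 0, 0, 0, 0, 0, 0, 0, 0, 0, 0, 0, 0, 0],
  "gripper": 1
}}

```text
clock: 39.38
tcp_pos: [653.4, 152.5, 60.1]
tcp_rot: [179.8, 0.3, -179.4]
wrist_force: [-0.2, 0.0, 1.9]
opening: 1.003
```

Request:
{"fn": "carry_out", "kwargs": {
  "deltas": [0, 0, -3, 0, 0, 0, 0, 0, -5, 0, 0, 0, 0, 0, -4, 0, 0, 0, 2, 0, -1, 0, 0, 0, 5, 0, 0, 0, 0, 0]
}}

```text
clock: 40.0
tcp_pos: [584.3, 151.6, 193.7]
tcp_rot: [179.8, 0.4, -179.5]
wrist_force: [-0.4, 0.8, -0.5]
opening: 1.0
```

```bash
python3 go.py 520 -72 160 181.3; python3 - <<'E'
from loc import *
p=camera('wrist');save(p,'w24',(120,150,420,400),2.5);w=cloud(p)
for m,s,c in comps(yellow(p)): print(s,blob(w,m,25,55))
E
```

```text
clock 40.00 pos [584.3 151.6 193.7] rot [ 179.81    0.38 -179.49] op 1.000 F [-0.4  0.8 -0.5] j [ 14.  20.  99.   0.  61. -76.]
total cm [  6.65 -22.31   3.25] rad [ 0.003  0.007 -0.014] rows 4 per row [ 1.66 -5.58  0.81] [ 0.001  0.002 -0.003]
[   0   47   72  128 3721] (((519.338134765625, -72.15287780761719), (105.61701965332031, 35.97209930419922), 1.8241117000579834), 3684, np.float64(41.80905546064697))
[149  55  20 111 767] (((517.1283569335938, 45.398468017578125), (90.74533081054688, 6.243738651275635), 1.713793158531189), 764, np.float64(43.7587634558075))
[ 167   55   35  111 2633] (((516.6841430664062, 75.09475708007812), (90.89933776855469, 6.594242572784424), 1.5004639625549316), 919, np.float64(43.72984583020235))
[  64   83   65   76 3641] (((525.6779174804688, -12.764493942260742), (62.923702239990234, 40.463287353515625), 3.607679605484009), 3511, np.float64(41.678736814524484))
```

View pics/w24.png

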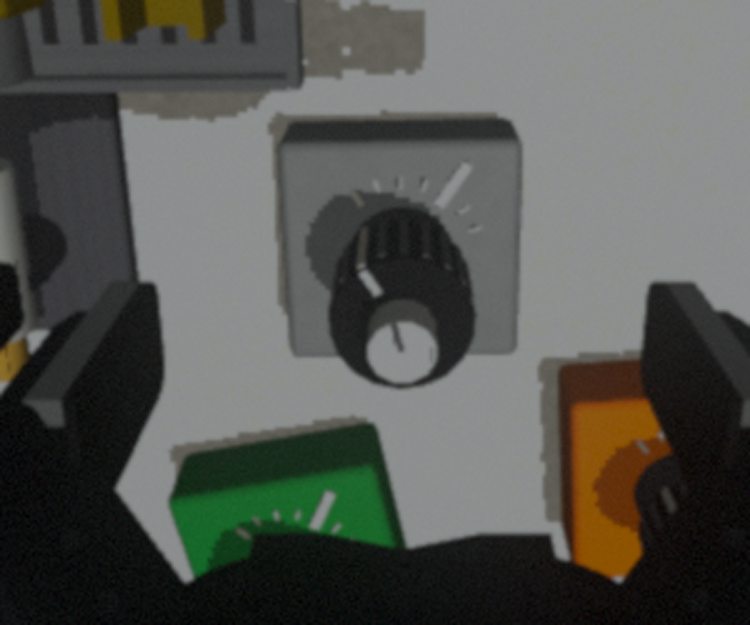

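Request:
{"fn": "carry_out", "kwargs": {
  "deltas": [1.6, -5.0, 0.5, 0, 0.002, -0.004, 1.6, -5.5, 0.5, 0, 0.002, -0.004, 1.2, -5.5, 0.5, 0, 0.002, -0.004, 1.0, -5.0, 0.5, 0, 0, 0, 0, 0, 0, 0, 0, 0],
  "gripper": 0.51
}}

```text
clock: 40.67
tcp_pos: [523.4, -64.6, 172.7]
tcp_rot: [179.9, -0.3, -178.6]
wrist_force: [0.4, -0.0, 0.1]
opening: 0.504
```

```bash
python3 go.py 519.5 -73 90 181.6
```

```text
clock 40.67 pos [523.4 -64.6 172.7] rot [ 179.87   -0.25 -178.62] op 0.504 F [ 0.4 -0.   0.1] j [ -7.  16. 109.   0.  56. -99.]
total cm [ 0.38 -0.85  8.27] rad [ 0.002 -0.004 -0.004] rows 2 per row [ 0.19 -0.43  4.14] [ 0.001 -0.002 -0.002]
```

Request:
{"fn": "carry_out", "kwargs": {
  "deltas": [0.3, -0.6, 3.5, 0, -0.004, -0.004, 0, 0, 3.5, 0, 0, 0, 0, 0, 0, 0, 0, 0]
}}

```text
clock: 41.05
tcp_pos: [522.2, -69.8, 102.6]
tcp_rot: [179.8, 0.2, -178.5]
wrist_force: [-0.5, 0.0, 0.3]
opening: 0.51
```

```bash
python3 go.py 519.5 -73 60 181.6
```

```text
clock 41.05 pos [522.2 -69.8 102.6] rot [ 179.85    0.18 -178.48] op 0.510 F [-0.5  0.   0.3] j [  -8.   21.  112.    0.   47. -100.]
total cm [ 0.29 -0.32  4.25] rad [ 0.003  0.003 -0.001] rows 1 per row [ 0.29 -0.32  4.25] [ 0.003  0.003 -0.001]
```

Request:
{"fn": "carry_out", "kwargs": {
  "deltas": [0.25, -0.3, 3, 0.003, 0.003, 0, 0, 0, 1, 0, 0, 0, 0, 0, 0, 0, 0, 0]
}}

```text
clock: 41.42
tcp_pos: [523.4, -71.4, 65.4]
tcp_rot: [-180.0, 0.3, -178.4]
wrist_force: [0.1, -0.3, -0.0]
opening: 0.511
```

```bash
python3 go.py 519.5 -73 11 181.6; python3 - <<'E'
from loc import *
p=camera('wrist');save(p,'w25')
E
```

```text
clock 41.42 pos [523.4 -71.4  65.4] rot [-179.96    0.28 -178.4 ] op 0.511 F [ 0.1 -0.3 -0. ] j [  -8.   24.  113.    0.   42. -100.]
total cm [ 0.42 -0.14  5.44] rad [-0.001  0.005 -0.   ] rows 1 per row [ 0.42 -0.14  5.44] [-0.001  0.005 -0.   ]
```

View pics/w25.png

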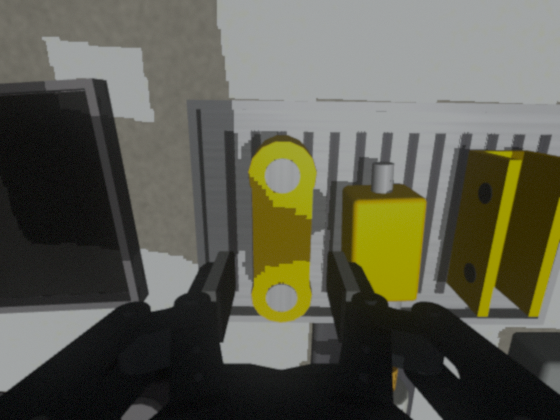

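Request:
{"fn": "carry_out", "kwargs": {
  "deltas": [0.4, -0.1, 1.5, 0, 0.005, 0, 0, 0, 1.5, 0, 0, 0, 0, 0, 0, 0, 0, 0]
}}

```text
clock: 41.85
tcp_pos: [520.7, -72.7, 35.6]
tcp_rot: [-179.9, 0.2, -178.4]
wrist_force: [0.0, -0.0, -0.5]
opening: 0.509
```

```bash
python3 go.py 519.5 -73 11 181.6; python3 - <<'E'
from loc import *
p=camera('wrist');save(p,'w26')
E
```

```text
clock 41.85 pos [520.7 -72.7  35.6] rot [-1.7993e+02  1.6000e-01 -1.7839e+02] op 0.509 F [ 0.  -0.  -0.5] j [  -8.   27.  114.   -0.   39. -100.]
total cm [ 0.13 -0.03  2.46] rad [-0.001  0.003  0.   ] rows 1 per row [ 0.13 -0.03  2.46] [-0.001  0.003  0.   ]
```

View pics/w26.png

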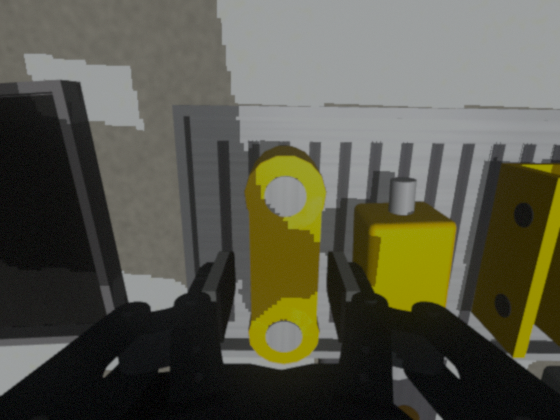

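Request:
{"fn": "carry_out", "kwargs": {
  "deltas": [0.1, -0.05, 0.6, 0, 0.003, 0, 0, 0, 0.5, 0, 0, 0, 0, 0, 0, 0, 0, 0],
  "gripper": 0.46
}}

```text
clock: 42.28
tcp_pos: [520.3, -73.4, 24.6]
tcp_rot: [-179.9, 0.0, -178.4]
wrist_force: [-0.2, -0.0, 0.5]
opening: 0.458
```

```bash
python3 go.py 519.5 -73 11 181.6; python3 - <<'E'
from loc import *
p=camera('wrist');save(p,'w27',(150,150,500,420),2)
E
```

```text
clock 42.27 pos [520.3 -73.4  24.6] rot [-1.7992e+02  4.0000e-02 -1.7840e+02] op 0.458 F [-0.2 -0.   0.5] j [  -8.   28.  114.   -0.   38. -100.]
total cm [0.08 0.05 1.36] rad [-0.001  0.001 -0.   ] rows 1 per row [0.08 0.05 1.36] [-0.001  0.001 -0.   ]
```

View pics/w27.png

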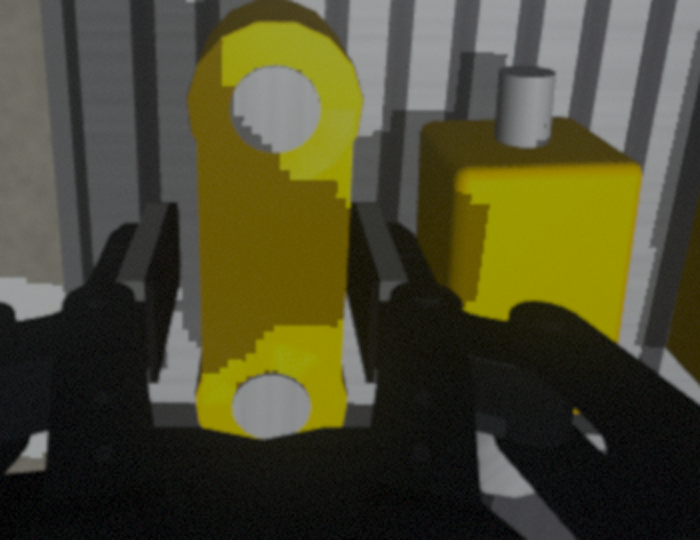

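Request:
{"fn": "carry_out", "kwargs": {
  "deltas": [0.05, 0, 0.5, 0, 0, 0, 0, 0, 0.5, 0, 0, 0, 0, 0, 0, 0, 0, 0]
}}

```text
clock: 42.7
tcp_pos: [520.1, -73.5, 14.3]
tcp_rot: [-179.9, 0.1, -178.4]
wrist_force: [0.2, 0.3, -0.0]
opening: 0.458
```

```bash
python3 go.py 519.5 -73 11 181.6
```

```text
clock 42.70 pos [520.1 -73.5  14.3] rot [-1.7992e+02  8.0000e-02 -1.7840e+02] op 0.458 F [ 0.2  0.3 -0. ] j [  -8.   29.  114.   -0.   36. -100.]
total cm [0.05 0.05 0.33] rad [-0.001  0.001 -0.   ] rows 1 per row [0.05 0.05 0.33] [-0.001  0.001 -0.   ]
```

Request:
{"fn": "carry_out", "kwargs": {
  "deltas": [0, 0.05, 0.2, 0, 0, 0, 0, 0, 0, 0, 0, 0, 0, 0, 0, 0, 0, 0, 0, 0, 0, 0, 0, 0, 0, 0, 0, 0, 0, 0],
  "gripper": 0.15,
  "newtons": 50
}}

```text
clock: 43.32
tcp_pos: [520.3, -73.2, 13.7]
tcp_rot: [-179.9, 0.1, -178.4]
wrist_force: [0.9, 0.0, 0.5]
opening: 0.363
```

Request:
{"fn": "carry_out", "kwargs": {
  "deltas": [0, 0, -1, 0, 0, 0, 0, 0, -4, 0, 0, 0, 0, 0, -5, 0, 0, 0, 0, 0, -3, 0, 0, 0, 0, 0, 0, 0, 0, 0]
}}

```text
clock: 43.95
tcp_pos: [519.7, -72.9, 149.1]
tcp_rot: [-179.9, 0.1, -178.4]
wrist_force: [-0.1, 0.6, -0.7]
opening: 0.366
```

```bash
python3 go.py 520 -200 150 185; python3 - <<'E'
from loc import *
p=camera('wrist');save(p,'w28');w=cloud(p)
for m,s,c in comps(yellow(p)): print(s,blob(w,m,25,55))
E
```

```text
clock 43.95 pos [519.7 -72.9 149.1] rot [-1.7990e+02  5.0000e-02 -1.7839e+02] op 0.366 F [-0.1  0.6 -0.7] j [  -8.   17.  110.   -0.   53. -100.]
total cm [  0.33 -12.71  -0.07] rad [-0.002  0.001 -0.059] rows 3 per row [ 0.11 -4.24 -0.02] [-0.001  0.    -0.02 ]
[ 406  142   78  116 5529] (((516.00439453125, 59.91339111328125), (91.11802673339844, 37.515865325927734), 1.496354341506958), 3382, np.float64(42.84056027713356))
[  234   154   148   212 18310] (((525.0968017578125, -14.12264633178711), (63.309635162353516, 39.11470031738281), 3.6971185207366943), 3867, np.float64(41.68946238433251))
```

View pics/w28.png

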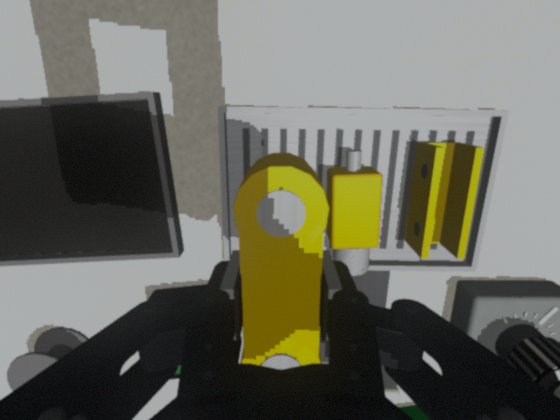

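Request:
{"fn": "carry_out", "kwargs": {
  "deltas": [0, -4.5, 0, 0, 0, -0.015, 0, -5, 0, 0, 0, -0.015, 0, -4.5, 0, 0, 0, -0.015, 0, 0, 0, 0, 0, -0.01]
}}

```text
clock: 44.5
tcp_pos: [522.5, -214.7, 143.0]
tcp_rot: [179.9, -0.4, -175.0]
wrist_force: [-0.5, 0.6, -1.3]
opening: 0.365
```

```bash
python3 go.py 525.6 -354.7 110 185.1; python3 - <<'E'
from loc import *
p=camera('wrist');save(p,'w29');w=cloud(p)
x,y,z=w[...,0],w[...,1],w[...,2]
m=(z>10)&(z<20)&(abs(x-520)<85)&(y<-160)&(y>-420); 
m=cv2.morphologyEx(m.astype(np.uint8),cv2.MORPH_OPEN,np.ones((2,2)))>0
P=w[m]; print(m.sum(),P.min(0),P.max(0),cv2.minAreaRect(P[:,:2].astype(np.float32)))
E
```

```text
clock 44.50 pos [ 522.5 -214.7  143. ] rot [ 179.9    -0.41 -175.  ] op 0.365 F [-0.5  0.6 -1.3] j [ -22.   21.  105.   -0.   54. -117.]
total cm [  0.89 -13.98   3.28] rad [ 0.002 -0.007 -0.002] rows 3 per row [ 0.3  -4.66  1.09] [ 0.001 -0.002 -0.001]
5925 [nan nan nan] [nan nan nan] ((524.2421875, -292.9365234375), (153.60853576660156, 249.47686767578125), 4.7799272537231445)
```

View pics/w29.png

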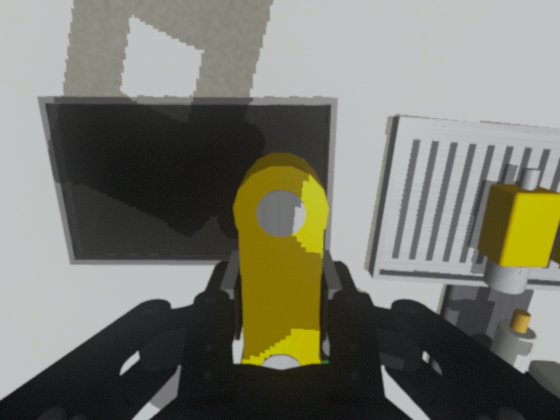

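```bash
cat >> h.py <<'E'
def ray(p,uv,z):
    K=p['intrinsics'];Rm=cv2.Rodrigues(np.array(p['rvec'],float))[0];t=np.array(p['tvec'],float).ravel()
    c=-Rm.T@t; o=[]
    for u,v in uv:
        d=Rm.T@np.array([(u-K[0,2])/K[0,0],(v-K[1,2])/K[1,1],1]); o.append(c+d*(z-c[2])/d[2])
    return np.array(o)
E
python3 - <<'E'
from h import *
p=camera('wrist'); print(ray(p,[(39,97),(337,97),(69,265)],16).round(1))
E
```

```text
[[ 456.6 -409.8   16. ]
 [ 435.8 -177.5   16. ]
 [ 601.1 -399.9   16. ]]
```

Request:
{"fn": "carry_out", "kwargs": {
  "deltas": [0.2, -4.6, 0.5, 0, -0.004, 0, 0.3, -4.6, 0.5, 0, -0.003, 0, 0.4, -3.5, 0.5, 0, 0, 0, 0, 0, 0, 0, 0, 0]
}}

```text
clock: 45.1
tcp_pos: [523.9, -335.7, 124.1]
tcp_rot: [179.6, -0.3, -174.6]
wrist_force: [0.1, 0.3, -1.3]
opening: 0.37
```

```bash
python3 go.py 524.8 -354.7 60 185
```

```text
clock 45.10 pos [ 523.9 -335.7  124.1] rot [ 179.57   -0.27 -174.64] op 0.370 F [ 0.1  0.3 -1.3] j [ -33.   27.   99.    0.   55. -128.]
total cm [ 0.06 -1.95  6.4 ] rad [ 0.008 -0.005  0.006] rows 2 per row [ 0.03 -0.98  3.2 ] [ 0.004 -0.002  0.003]
```

Request:
{"fn": "carry_out", "kwargs": {
  "deltas": [0, -1.7, 2, 0.008, -0.005, 0.006, 0, 0, 3, 0, 0, 0, 0, 0, 2.5, 0, 0, 0, 0, 0, 0, 0, 0, 0]
}}

```text
clock: 45.6
tcp_pos: [525.7, -344.5, 46.2]
tcp_rot: [179.8, -0.1, -174.8]
wrist_force: [-0.2, -0.0, -1.3]
opening: 0.367
```

```bash
python3 go.py 524.8 -354.7 14 185
```

```text
clock 45.60 pos [ 525.7 -344.5   46.2] rot [ 1.7979e+02 -1.2000e-01 -1.7479e+02] op 0.367 F [-0.2 -0.  -1.3] j [ -33.   33.  100.    0.   47. -129.]
total cm [ 0.17 -1.02  3.22] rad [ 0.004 -0.002  0.004] rows 1 per row [ 0.17 -1.02  3.22] [ 0.004 -0.002  0.004]
```

Request:
{"fn": "carry_out", "kwargs": {
  "deltas": [0.1, -0.9, 0.5, 0.004, -0.002, 0.004, 0, 0, 1.2, 0, 0, 0, 0, 0, 0.9, 0, 0, 0, 0, 0, 0, 0, 0, 0]
}}

```text
clock: 46.1
tcp_pos: [527.1, -353.1, 21.0]
tcp_rot: [-179.9, 0.1, -175.0]
wrist_force: [0.3, -0.2, -0.8]
opening: 0.368
```

```bash
python3 go.py 524.8 -354.7 13.5 185
```

```text
clock 46.10 pos [ 527.1 -353.1   21. ] rot [-1.7987e+02  1.3000e-01 -1.7496e+02] op 0.368 F [ 0.3 -0.2 -0.8] j [ -34.   35.  100.   -0.   44. -129.]
total cm [ 0.25 -0.14  0.75] rad [-0.002  0.002  0.001] rows 1 per row [ 0.25 -0.14  0.75] [-0.002  0.002  0.001]
```

Request:
{"fn": "carry_out", "kwargs": {
  "deltas": [0.2, -0.1, 0.5, 0, 0.002, 0, 0, 0, 0.2, 0, 0, 0, 0, 0, 0, 0, 0, 0]
}}

```text
clock: 46.48
tcp_pos: [525.3, -354.7, 14.0]
tcp_rot: [-179.9, 0.0, -175.0]
wrist_force: [-0.8, 0.6, -1.3]
opening: 0.368
```

Request:
{"fn": "carry_out", "kwargs": {
  "deltas": [0, 0, 0, 0, 0, 0, 0, 0, 0, 0, 0, 0, 0, 0, 0, 0, 0, 0],
  "gripper": 0.58
}}

```text
clock: 46.85
tcp_pos: [525.9, -355.0, 14.7]
tcp_rot: [-179.8, 0.1, -175.0]
wrist_force: [0.4, 0.0, -0.4]
opening: 0.578
```

Request:
{"fn": "carry_out", "kwargs": {
  "deltas": [0, 0, -2, 0, 0, 0, 0, 0, -4, 0, 0, 0, 0, 0, -5, 0, 0, 0, 0, 2, -3, 0, 0, 0, 0, 4, 0, 0, 0, 0]
}}

```text
clock: 47.48
tcp_pos: [521.6, -296.2, 165.0]
tcp_rot: [-179.6, 0.3, -175.1]
wrist_force: [0.7, 0.3, 0.1]
opening: 0.579
```

```bash
python3 go.py 525.3 -13.5 150 183.6; python3 - <<'E'
from loc import *
p=camera('wrist');save(p,'w30');w=cloud(p)
for m,s,c in comps(yellow(p)): print(s,blob(w,m,25,55))
E
```

```text
clock 47.48 pos [ 521.6 -296.2  165. ] rot [-179.63    0.35 -175.13] op 0.579 F [0.7 0.3 0.1] j [ -30.   22.  101.   -0.   57. -124.]
total cm [-2.76 28.14  1.34] rad [-0.006  0.006  0.022] rows 5 per row [-0.55  5.63  0.27] [-0.001  0.001  0.004]
[ 187  127   53  126 4491] (((524.0479125976562, -355.91387939453125), (107.11398315429688, 35.35837173461914), 5.029531478881836), 4085, np.float64(41.73800227912296))
[549 206  11  46 269] (((0.0, 0.0), (0.0, 0.0), 0.0), 0, np.float64(nan))
  return _methods._mean(a, axis=axis, dtype=dtype,
  ret = ret.dtype.type(ret / rcount)
```

View pics/w30.png

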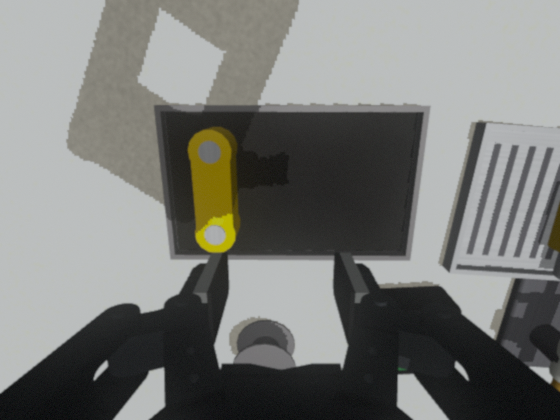

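Request:
{"fn": "carry_out", "kwargs": {
  "deltas": [-0.5, 5.5, 0, -0.002, 0.002, 0.005, -0.5, 5.5, 0, -0.002, 0.002, 0.005, -0.5, 5.5, 0, -0.002, 0, 0.005, -0.5, 5.5, 0, 0, 0, 0.004, -0.4, 5.0, 0.5, 0, 0, 0.003],
  "gripper": 0.72
}}

```text
clock: 48.15
tcp_pos: [525.2, -14.9, 166.6]
tcp_rot: [180.0, 0.5, -176.6]
wrist_force: [0.2, 0.1, -1.1]
opening: 0.722
```

```bash
python3 go.py 525.3 -13.5 80 183.6; python3 - <<'E'
from loc import *
p=camera('wrist');save(p,'w31');w=cloud(p)
for m,s,c in comps(yellow(p)): print(s,blob(w,m,20,55))
E
```

```text
clock 48.15 pos [525.2 -14.9 166.6] rot [ 179.97    0.52 -176.58] op 0.722 F [ 0.2  0.1 -1.1] j [ -2.  15. 110.   0.  54. -95.]
total cm [0.06 0.14 8.66] rad [ 0.001  0.009 -0.003] rows 2 per row [0.03 0.07 4.33] [ 0.     0.005 -0.002]
[ 345  134   38  108 2679] (((516.4189453125, 45.00882339477539), (90.85323333740234, 6.687917232513428), 1.6915509700775146), 890, np.float64(43.63798734363763))
[379 138  22 105 800] (((515.552978515625, 74.50094604492188), (90.41043090820312, 6.262341022491455), 1.8569376468658447), 799, np.float64(43.70498346594253))
[ 261  155   47   77 3322] (((525.1727294921875, -13.179790496826172), (63.36811828613281, 38.6514892578125), 3.800830841064453), 3301, np.float64(41.75494021544871))
```

View pics/w31.png

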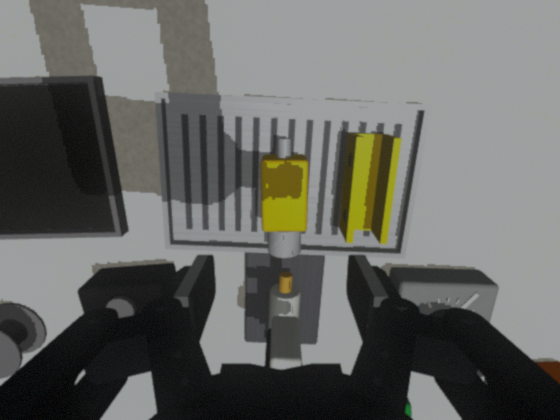

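Request:
{"fn": "carry_out", "kwargs": {
  "deltas": [0, 0, 3, 0, 0.006, 0, 0, 0, 3.5, 0, 0.003, 0, 0, 0, 3, 0, 0, 0, 0, 0, 0, 0, 0, 0]
}}

```text
clock: 48.7
tcp_pos: [527.3, -7.2, 74.0]
tcp_rot: [179.8, 0.3, -176.2]
wrist_force: [0.1, 0.2, -0.7]
opening: 0.719
```

```bash
python3 go.py 525.2 -13.3 11 183.7
```

```text
clock 48.70 pos [527.3  -7.2  74. ] rot [ 179.84    0.32 -176.24] op 0.719 F [ 0.1  0.2 -0.7] j [ -1.  24. 113.   0.  43. -95.]
total cm [ 0.29 -0.61  6.3 ] rad [0.003 0.006 0.001] rows 2 per row [ 0.14 -0.31  3.15] [0.001 0.003 0.001]
```

Request:
{"fn": "carry_out", "kwargs": {
  "deltas": [0.2, -0.6, 1.5, 0.003, 0.006, 0, 0, 0, 2, 0, 0, 0, 0, 0, 1.2, 0, 0, 0, 0, 0, 0, 0, 0, 0]
}}

```text
clock: 49.2
tcp_pos: [528.6, -14.8, 29.1]
tcp_rot: [-179.9, 0.3, -176.3]
wrist_force: [0.0, 0.3, -0.2]
opening: 0.718
```

```bash
python3 go.py 525.2 -13.3 11 183.7
```

```text
clock 49.20 pos [528.6 -14.8  29.1] rot [-179.92    0.28 -176.26] op 0.718 F [ 0.   0.3 -0.2] j [ -2.  28. 114.  -0.  38. -95.]
total cm [0.34 0.18 1.81] rad [-0.001  0.005  0.001] rows 1 per row [0.34 0.18 1.81] [-0.001  0.005  0.001]
```

Request:
{"fn": "carry_out", "kwargs": {
  "deltas": [0.3, 0.15, 0.9, 0, 0.005, 0, 0, 0, 0.8, 0, 0, 0, 0, 0, 0, 0, 0, 0]
}}

```text
clock: 49.58
tcp_pos: [526.2, -13.6, 12.1]
tcp_rot: [-179.9, 0.1, -176.3]
wrist_force: [-0.2, 0.0, -0.5]
opening: 0.721
```

Request:
{"fn": "carry_out", "kwargs": {
  "deltas": [0, 0, 0, 0, 0, 0, 0, 0, 0, 0, 0, 0, 0, 0, 0, 0, 0, 0, 0, 0, 0, 0, 0, 0, 0, 0, 0, 0, 0, 0],
  "gripper": 0.2
}}

```text
clock: 50.2
tcp_pos: [526.3, -13.5, 12.4]
tcp_rot: [-179.9, 0.1, -176.2]
wrist_force: [0.3, 0.2, -1.4]
opening: 0.46
```

Request:
{"fn": "carry_out", "kwargs": {
  "deltas": [0, 0, -1, 0, 0, 0, 0, 0, -4, 0, 0, 0, 0, 0, -5, 0, 0, 0, 0, 0, -3, 0, 0, 0, 0, -2, 0, 0, 0, 0]
}}

```text
clock: 50.82
tcp_pos: [526.9, -32.8, 148.5]
tcp_rot: [-179.9, 0.0, -176.2]
wrist_force: [0.9, -0.6, -2.1]
opening: 0.46
```

```bash
python3 go.py 519 -289 140 185; python3 - <<'E'
from loc import *
p=camera('wrist');save(p,'w32')
E
```

```text
clock 50.83 pos [526.9 -32.8 148.5] rot [-1.7991e+02  4.0000e-02 -1.7617e+02] op 0.460 F [ 0.9 -0.6 -2.1] j [ -4.  17. 110.  -0.  53. -97.]
total cm [  2.5  -25.51   0.89] rad [-0.002  0.001 -0.02 ] rows 5 per row [ 0.5  -5.1   0.18] [-0.     0.    -0.004]
```

View pics/w32.png

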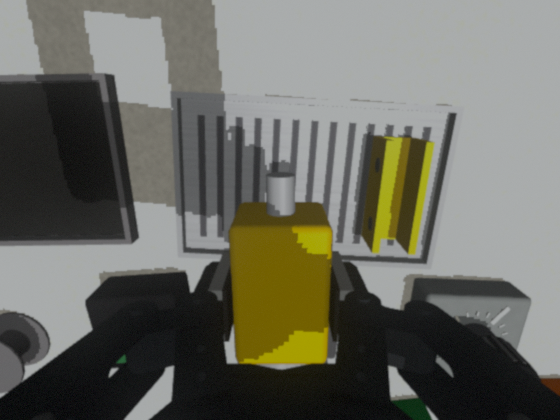

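Request:
{"fn": "carry_out", "kwargs": {
  "deltas": [0.5, -5.1, 0, 0, 0, -0.004, 0.5, -5.1, 0, 0, 0, -0.004, 0.5, -5.1, 0, 0, 0, -0.004, 0.5, -5.0, 0, 0, 0, -0.004, 0.5, -4.5, 0.5, 0, 0, -0.004]
}}

```text
clock: 51.5
tcp_pos: [520.1, -288.3, 145.9]
tcp_rot: [-179.9, 0.1, -174.8]
wrist_force: [-0.4, 0.3, -1.9]
opening: 0.46
```

```bash
python3 go.py 515.5 -289 80 185
```

```text
clock 51.50 pos [ 520.1 -288.3  145.9] rot [-1.7986e+02  1.0000e-01 -1.7478e+02] op 0.460 F [-0.4  0.3 -1.9] j [ -29.   23.  102.   -0.   55. -124.]
total cm [ 0.48 -0.01  6.59] rad [-0.002  0.002  0.004] rows 2 per row [ 0.24 -0.01  3.3 ] [-0.001  0.001  0.002]
```

Request:
{"fn": "carry_out", "kwargs": {
  "deltas": [0.4, 0.3, 3, 0, 0.002, 0.004, 0, 0, 3.5, 0, 0, 0, 0, 0, 3.5, 0, 0, 0, 0, 0, 0, 0, 0, 0]
}}

```text
clock: 52.0
tcp_pos: [515.1, -289.8, 44.6]
tcp_rot: [-179.8, 0.0, -175.4]
wrist_force: [-0.4, -1.4, -2.2]
opening: 0.458
```

```bash
python3 go.py 515.5 -289 12 185
```

```text
clock 52.00 pos [ 515.1 -289.8   44.6] rot [-1.7981e+02  2.0000e-02 -1.7536e+02] op 0.458 F [-0.4 -1.4 -2.2] j [ -29.   31.  105.   -0.   44. -124.]
total cm [-0.04  0.09  3.26] rad [-0.003  0.    -0.006] rows 1 per row [-0.04  0.09  3.26] [-0.003  0.    -0.006]
```

Request:
{"fn": "carry_out", "kwargs": {
  "deltas": [0, 0.1, 1.5, -0.003, 0, -0.006, 0, 0, 1.3, 0, 0, 0, 0, 0, 0.3, 0, 0, 0, 0, 0, 0, 0, 0, 0]
}}

```text
clock: 52.5
tcp_pos: [517.2, -289.5, 15.0]
tcp_rot: [-179.9, 0.2, -175.0]
wrist_force: [-0.2, 0.1, -2.0]
opening: 0.46
```

```bash
python3 go.py 515.5 -289 12 185
```

```text
clock 52.50 pos [ 517.2 -289.5   15. ] rot [-179.86    0.23 -174.97] op 0.460 F [-0.2  0.1 -2. ] j [ -29.   33.  106.    0.   41. -124.]
total cm [0.17 0.07 0.3 ] rad [-0.003  0.004  0.   ] rows 1 per row [0.17 0.07 0.3 ] [-0.003  0.004  0.   ]
```

Request:
{"fn": "carry_out", "kwargs": {
  "deltas": [0.1, 0, 0.25, -0.003, 0.004, 0, 0, 0, 0, 0, 0, 0]
}}

```text
clock: 52.75
tcp_pos: [516.7, -289.9, 13.2]
tcp_rot: [-180.0, 0.0, -175.0]
wrist_force: [1.0, -0.5, -1.7]
opening: 0.456
```

Request:
{"fn": "carry_out", "kwargs": {
  "deltas": [0, 0, 0, 0, 0, 0, 0, 0, 0, 0, 0, 0, 0, 0, 0, 0, 0, 0],
  "gripper": 0.63
}}

```text
clock: 53.12
tcp_pos: [517.5, -290.4, 14.2]
tcp_rot: [-179.9, 0.1, -175.0]
wrist_force: [-0.9, -0.1, 0.2]
opening: 0.63
```

Request:
{"fn": "carry_out", "kwargs": {
  "deltas": [0, 0, -2, 0, 0, 0, 0, 0, -4, 0, 0, 0, 0, 0, -5, 0, 0, 0, 0, 2, -3, 0, 0, 0, 0, 4, 0, 0, 0, 0]
}}

```text
clock: 53.75
tcp_pos: [513.2, -231.7, 164.4]
tcp_rot: [-179.8, 0.4, -175.1]
wrist_force: [0.5, 0.6, -0.3]
opening: 0.634
```

```bash
python3 go.py 516.3 60 150 181.6; python3 - <<'E'
from loc import *
p=camera('wrist');save(p,'w33');w=cloud(p)
for m,s,c in comps(yellow(p)): print(s,blob(w,m,20,55) if s[4]>500 else '')
E
```

```text
clock 53.75 pos [ 513.2 -231.7  164.4] rot [-179.79    0.38 -175.14] op 0.634 F [ 0.5  0.6 -0.3] j [ -24.   19.  105.    0.   56. -119.]
total cm [-2.78 29.04  1.36] rad [-0.003  0.007  0.057] rows 5 per row [-0.56  5.81  0.27] [-0.001  0.001  0.011]
[ 107  130   67  127 5329] (((523.969482421875, -355.8934631347656), (106.93588256835938, 36.24115753173828), 5.059641361236572), 4774, np.float64(41.60369894738285))
[ 186  152   56   79 3839] (((516.2197875976562, -291.361328125), (63.790767669677734, 40.30033874511719), 5.612552642822266), 3691, np.float64(41.63853635047481))
[552 234   8  28 115]
```

View pics/w33.png

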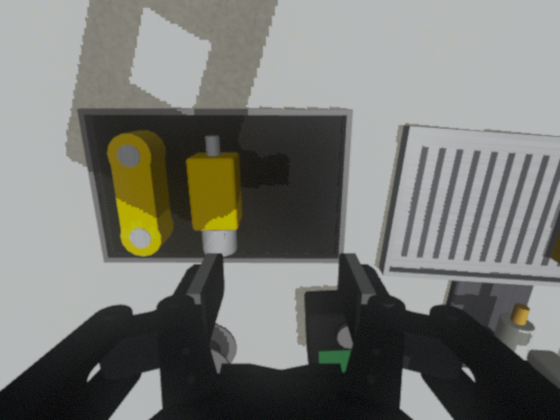

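Both lie in the clean tray. Now the channel.

Request:
{"fn": "carry_out", "kwargs": {
  "deltas": [-0.5, 5.8, 0, 0, 0.003, 0.011, -0.5, 5.8, 0, 0, 0.003, 0.011, -0.5, 5.8, 0, 0, 0, 0.011, -0.5, 5.8, 0, 0, 0, 0.011, -0.4, 5.0, 0.5, 0, 0, 0.011],
  "gripper": 0.9
}}

```text
clock: 54.42
tcp_pos: [519.3, 61.6, 165.8]
tcp_rot: [-179.9, 0.5, -178.6]
wrist_force: [0.8, -0.3, -0.9]
opening: 0.901
```

```bash
python3 - <<'E'
from loc import *
p=camera('wrist');save(p,'w34');w=cloud(p)
for m,s,c in comps(yellow(p)): print(s,blob(w,m,30,55) if s[4]>300 else '')
E
python3 go.py 516.3 60 80 181.6
```

```text
[ 258  135   45  110 4221] (((516.1807861328125, 59.7874755859375), (91.11771392822266, 35.420989990234375), 1.6180408000946045), 1562, np.float64(43.79318719269049))
clock 54.48 pos [519.2  66.2 165.2] rot [ 179.96    0.43 -178.59] op 0.896 F [ 1.   3.9 -0.6] j [  7.  15. 110.   0.  54. -84.]
total cm [ 0.37 -0.62  8.52] rad [ 0.001  0.007 -0.003] rows 2 per row [ 0.18 -0.31  4.26] [ 0.     0.004 -0.002]
```

View pics/w34.png

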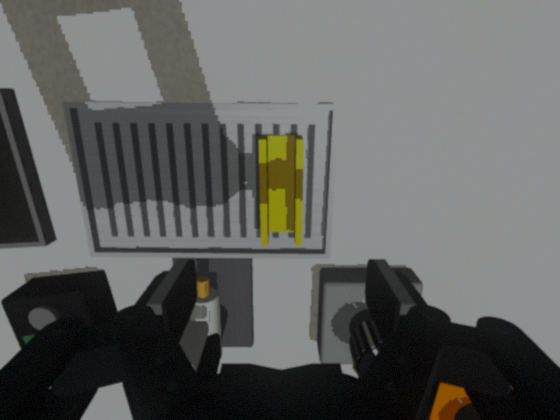

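Request:
{"fn": "carry_out", "kwargs": {
  "deltas": [0.3, -0.6, 2, 0, 0.006, 0, 0, 0, 3.5, 0, 0, 0, 0, 0, 3.5, 0, 0, 0, 0, 0, 0, 0, 0, 0],
  "gripper": 0.7
}}

```text
clock: 54.98
tcp_pos: [518.5, 63.0, 78.3]
tcp_rot: [179.9, 0.4, -178.3]
wrist_force: [-0.3, 0.6, 0.2]
opening: 0.7
```

```bash
python3 go.py 516.3 59.9 11 181.6
```

```text
clock 54.98 pos [518.5  63.   78.3] rot [ 179.92    0.43 -178.26] op 0.700 F [-0.3  0.6  0.2] j [  7.  23. 113.   0.  43. -85.]
total cm [ 0.28 -0.31  6.73] rad [0.001 0.007 0.002] rows 2 per row [ 0.14 -0.16  3.36] [0.001 0.004 0.001]
```

Request:
{"fn": "carry_out", "kwargs": {
  "deltas": [0.25, -0.3, 2, 0, 0.006, 0, 0, 0, 2, 0, 0, 0, 0, 0, 1.5, 0, 0, 0, 0, 0, 0, 0, 0, 0]
}}

```text
clock: 55.48
tcp_pos: [518.9, 59.5, 24.7]
tcp_rot: [179.9, 0.4, -178.3]
wrist_force: [-0.5, 0.1, -0.4]
opening: 0.699
```

```bash
python3 go.py 516.3 59.9 11 181.6
```

```text
clock 55.48 pos [518.9  59.5  24.7] rot [ 179.9     0.36 -178.28] op 0.699 F [-0.5  0.1 -0.4] j [  6.  28. 115.   0.  37. -85.]
total cm [0.27 0.05 1.37] rad [0.002 0.006 0.002] rows 1 per row [0.27 0.05 1.37] [0.002 0.006 0.002]
```

Request:
{"fn": "carry_out", "kwargs": {
  "deltas": [0.2, 0.05, 0.7, 0, 0.006, 0, 0, 0, 0.6, 0, 0, 0, 0, 0, 0, 0, 0, 0]
}}

```text
clock: 55.85
tcp_pos: [517.7, 60.0, 12.1]
tcp_rot: [179.9, 0.1, -178.3]
wrist_force: [0.3, -0.2, -0.2]
opening: 0.694
```

Request:
{"fn": "carry_out", "kwargs": {
  "deltas": [0, 0, 0, 0, 0, 0, 0, 0, 0, 0, 0, 0, 0, 0, 0, 0, 0, 0, 0, 0, 0, 0, 0, 0, 0, 0, 0, 0, 0, 0],
  "gripper": 0.15
}}

```text
clock: 56.48
tcp_pos: [517.9, 60.1, 12.6]
tcp_rot: [179.9, 0.1, -178.3]
wrist_force: [0.2, 0.1, -0.7]
opening: 0.414
```

Request:
{"fn": "carry_out", "kwargs": {
  "deltas": [0, 0, -1, 0, 0, 0, 0, 0, -4, 0, 0, 0, 0, 0, -5, 0, 0, 0, 0, 0, -3, 0, 0, 0, 0, -2, 0, 0, 0, 0]
}}

```text
clock: 57.1
tcp_pos: [518.1, 40.2, 148.9]
tcp_rot: [179.9, 0.1, -178.2]
wrist_force: [0.3, -0.2, -1.7]
opening: 0.412
```

```bash
python3 go.py 513 -223 145 185; python3 - <<'E'
from loc import *
p=camera('wrist');save(p,'w35')
E
```

```text
clock 57.10 pos [518.1  40.2 148.9] rot [ 1.7988e+02  1.4000e-01 -1.7820e+02] op 0.412 F [ 0.3 -0.2 -1.7] j [  4.  17. 111.   0.  52. -88.]
total cm [  1.34 -26.29   0.33] rad [ 0.002  0.003 -0.056] rows 5 per row [ 0.27 -5.26  0.07] [ 0.     0.001 -0.011]
```

View pics/w35.png

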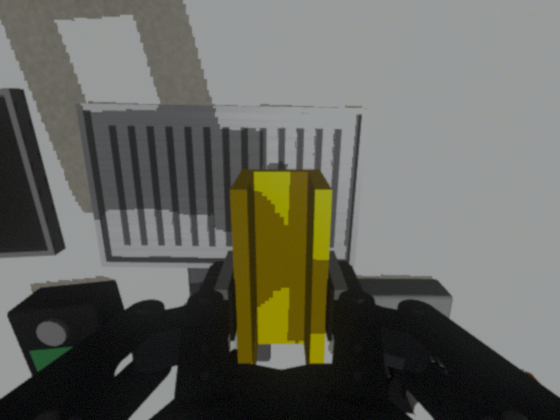

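Request:
{"fn": "carry_out", "kwargs": {
  "deltas": [0.1, -5.3, 0, 0, 0, -0.011, 0.1, -5.3, 0, 0, 0, -0.011, 0.1, -5.3, 0, 0, 0, -0.011, 0.1, -5.2, 0, 0, 0, -0.011, 0.1, -4.2, 0.5, 0, 0, -0.011]
}}

```text
clock: 57.78
tcp_pos: [526.6, -219.4, 145.7]
tcp_rot: [180.0, 0.3, -174.7]
wrist_force: [0.4, 0.5, -0.8]
opening: 0.412
```

```bash
python3 go.py 513.2 -223.3 80 185
```

```text
clock 57.77 pos [ 526.6 -219.4  145.7] rot [ 179.96    0.25 -174.74] op 0.412 F [ 0.4  0.5 -0.8] j [ -23.   21.  105.    0.   54. -118.]
total cm [ 1.4  -0.27  6.56] rad [0.001 0.004 0.005] rows 2 per row [ 0.7  -0.14  3.28] [0.    0.002 0.002]
```

Request:
{"fn": "carry_out", "kwargs": {
  "deltas": [1.3, 0.1, 2.5, 0, 0.004, 0.004, 0, 0, 3.5, 0, 0, 0, 0, 0, 3.5, 0, 0, 0, 0, 0, 0, 0, 0, 0]
}}

```text
clock: 58.28
tcp_pos: [513.4, -223.3, 49.8]
tcp_rot: [-180.0, 0.1, -175.3]
wrist_force: [-0.7, -0.9, -0.8]
opening: 0.414
```

```bash
python3 go.py 513.2 -223.3 13 185
```

```text
clock 58.27 pos [ 513.4 -223.3   49.8] rot [-1.7998e+02  9.0000e-02 -1.7531e+02] op 0.414 F [-0.7 -0.9 -0.8] j [ -24.   28.  109.    0.   43. -118.]
total cm [0.03 0.   3.68] rad [-0.     0.002 -0.005] rows 1 per row [0.03 0.   3.68] [-0.     0.002 -0.005]
```

Request:
{"fn": "carry_out", "kwargs": {
  "deltas": [0, 0, 1.5, 0, 0.002, -0.005, 0, 0, 1.3, 0, 0, 0, 0, 0, 0.6, 0, 0, 0, 0, 0, 0, 0, 0, 0]
}}

```text
clock: 58.78
tcp_pos: [515.7, -223.8, 16.8]
tcp_rot: [-179.9, 0.2, -175.0]
wrist_force: [-0.6, 0.3, -1.2]
opening: 0.416
```

```bash
python3 go.py 513.2 -223.3 13 185
```

```text
clock 58.77 pos [ 515.7 -223.8   16.8] rot [-179.87    0.19 -174.98] op 0.416 F [-0.6  0.3 -1.2] j [ -24.   31.  110.   -0.   39. -119.]
total cm [0.24 0.08 0.38] rad [-0.002  0.003  0.   ] rows 1 per row [0.24 0.08 0.38] [-0.002  0.003  0.   ]
```

Request:
{"fn": "carry_out", "kwargs": {
  "deltas": [0.2, 0.05, 0.35, 0, 0.003, 0, 0, 0, 0, 0, 0, 0]
}}

```text
clock: 59.02
tcp_pos: [513.9, -223.7, 13.7]
tcp_rot: [-179.8, 0.0, -175.0]
wrist_force: [-0.3, 0.4, -1.6]
opening: 0.416
```

Request:
{"fn": "carry_out", "kwargs": {
  "deltas": [0, 0, 0, 0, 0, 0, 0, 0, 0, 0, 0, 0, 0, 0, 0, 0, 0, 0],
  "gripper": 0.6
}}

```text
clock: 59.4
tcp_pos: [514.6, -224.0, 14.6]
tcp_rot: [-179.8, 0.1, -175.0]
wrist_force: [-0.7, -0.1, -0.6]
opening: 0.6
```

Request:
{"fn": "carry_out", "kwargs": {
  "deltas": [0, 0, -2, 0, 0, 0, 0, 0, -4, 0, 0, 0, 0, 0, -5, 0, 0, 0, 0, 0, -5, 0, 0, 0, 3, 0, 0, 0, 0, 0]
}}

```text
clock: 60.02
tcp_pos: [485.4, -226.3, 179.6]
tcp_rot: [-179.8, 0.2, -174.9]
wrist_force: [0.0, -0.0, -0.7]
opening: 0.6
```

```bash
python3 - <<'E'
from loc import *
p=camera('wrist');save(p,'w36');w=cloud(p)
for m,s,c in comps(yellow(p)): print(s,blob(w,m,20,55) if s[4]>500 else '')
p=camera('top');save(p,'t36')
E
```

```text
[ 112  158   61  117 4250] (((524.0819702148438, -355.7945556640625), (107.46791076660156, 35.936702728271484), 5.106375217437744), 3824, np.float64(41.59783975789507))
[ 260  166   43  105 3947] (((513.0675659179688, -225.13368225097656), (92.58074951171875, 36.04766845703125), 5.127137184143066), 1527, np.float64(43.720414673073336))
[ 185  179   52   74 3330] (((515.94140625, -291.3826599121094), (63.68107986450195, 40.45055389404297), 5.470417499542236), 3156, np.float64(41.64946351717296))
```

View pics/w36.png

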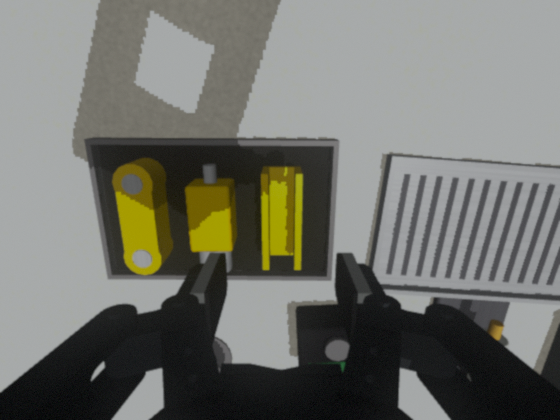

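Request:
{"fn": "carry_out", "kwargs": {
  "deltas": [3, 0, -4, 0, 0, 0, 3, 0, -4, 0, 0, 0, 2, 0, 0, 0, 0, 0, 0, 0, 0, 0, 0, 0]
}}

```text
clock: 60.62
tcp_pos: [398.8, -231.8, 257.0]
tcp_rot: [179.9, -0.4, -175.0]
wrist_force: [-0.2, -0.2, 0.4]
opening: 0.6
```

```bash
python3 - <<'E'
from loc import *
p=camera('top');save(p,'t37',(220,130,470,290),3.2)
p=camera('side');save(p,'s37',(230,170,430,300),4)
w=cloud(p)
for m,s,c in comps(yellow(p)): print(s,blob(w,m,20,55) if s[4]>100 else '')
E
```

```text
[353 336   8  10  41] 
[356 366  37  37 267] (((515.4280395507812, -290.3895568847656), (64.0748062133789, 40.01980209350586), 5.455981254577637), 241, np.float64(39.22424782639774))
[391 395  30  25 221] (((530.7235717773438, -355.8867492675781), (56.60551071166992, 31.58721923828125), 1.2813068628311157), 205, np.float64(39.81672487016021))
```

View pics/t37.png

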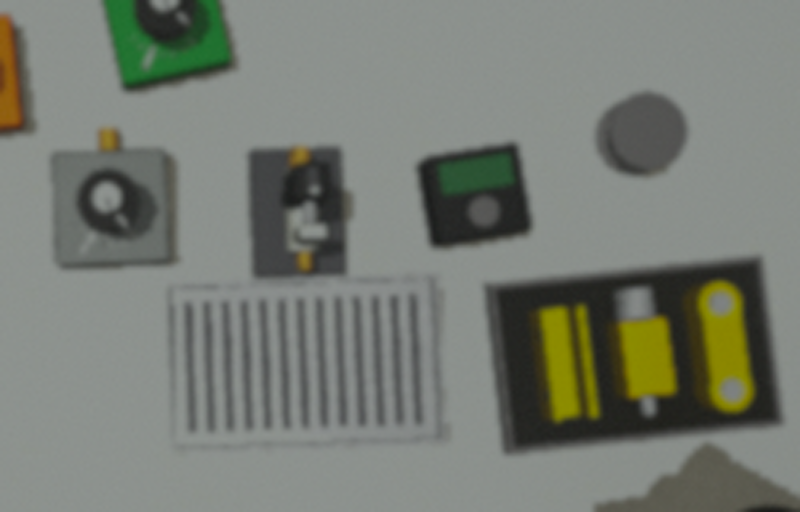

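View pics/s37.png

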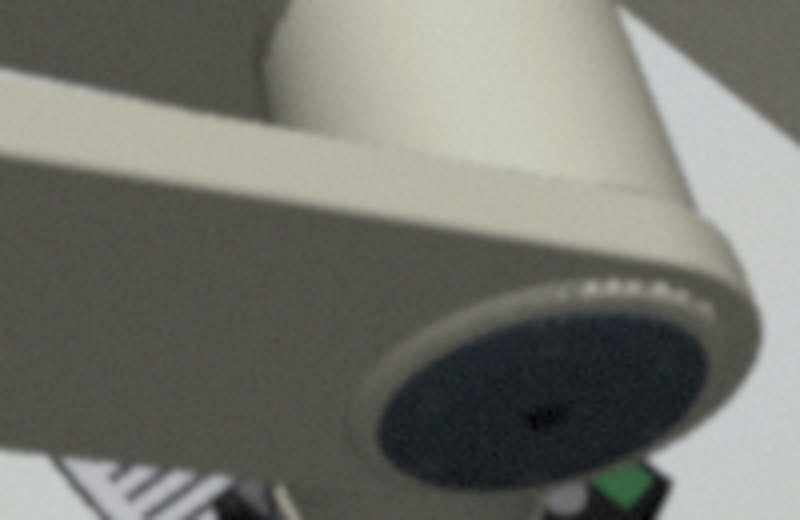

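The top view shows three parts flat and side by side in the clean tray (crop pixels ~570/360, 645/355, 725/345). The ring pointer is back at its starting direction (lower right), the trigger is out, and the meter and spool have not moved. The arm blocks the side view.

```bash
python3 -c "
from plant import hand_in,observe
o=observe();print(o['clock'],o['wrist_force'].round(1),o['joint_vel'].round(2))
print(hand_in())"
```

```text
60.725 [ 0.5 -0.1  0.3] [ 0.4   0.81 -0.37  0.01  0.2   0.01]
the job is handed in; nothing more can be done
None
```

The job is done and handed in at about 61 s on the robot's clock. No verdict was reported, so the results below are from my own measurements.

**What I did**
- **Parts present:** Only the channel, gearmotor and link were there. I laid them in the blow-off tray and later in the clean tray.
- **Ring:** I turned the grey regulator's outer ring 1.20 rad clockwise to the long mark. After blowing I turned it back until the tool was within about 0.3° of its starting angle.
- **Trigger:** I held it at the pressure point for over 2 s. I then squeezed it nearly to the end of the second stage for over 1.2 s and let go.

**Last checks**
- **Clean tray:** All three parts lie flat and side by side. Their tops are at 41.6 to 43.7 mm, as expected on the tray floor, and their centres are within about 7 mm (x) and 67 mm (y) of the tray's centre.
- **Ring, knob, trigger:** In the last pictures the ring pointer was in its shut position, the inner knob's pointer looked unmoved, and the trigger was out.
- **Meter and spool:** The final top view showed them unmoved.

**What disagreed or was left unchecked**
- **Gearmotor:** It had shifted about 10 mm in the blow-off tray before I set the link down, apparently from the announced knock. It was still flat and within limits, so I left it.
- **Pressure point:** On the second half of that hold I squeezed slightly further, and the pip showed about 1 mm of second stage. That is below the 2.5 mm limit.
- **Camera offsets:** The side and top cameras differed by 2 to 4 mm, so I relied on the wrist camera.
- **Final pictures:** The arm blocked the last side view. I did not recheck the screwdriver at the end, but the arm worked near it only for the first pick.

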